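# Cock the vial tapper and load a vial

### The arm

A 7-joint arm with a two-finger parallel gripper is mounted at the origin on a cart in front of the work surface, level with it; the furniture and walls round the work are solid. World frame = base frame: x ahead of the robot, y to its left, z up, the work surface at z = 0. Lengths are in m, angles in rad, forces in N, time in s.
With the tool pointing down it reaches from about 0.4 to 0.85 m from the base axis. Payload 10.4 kg.
Tool frame: the origin (TCP) lies between the finger pads; the fingertips stand 17 mm ahead of it and the grasp point (between the pads) lies 2 mm behind it; z points along the fingers, y is the line along which they close (so a half turn about z gives the same grasp; the last joint's range is limited). The gripper opens to 85 mm and grips with 20 to 120 N. Pads are 22 mm wide; open, the fingers measure 114 mm over their backs; the gripper's body (76 mm by 85 mm) begins 54 mm behind the grasp point. The pads swing forward as they close: fully open they stand 13 mm farther back than shut.
Start: joints at [1.233, 0.332, -0.065, 1.46, 0.022, 1.35, -0.088], TCP at [0.194, -0.594, 0.248] pointing down, gripper open.
Joint ranges: [-2.6, 2.6], [-0.5, 2.12], [-1.47, 1.34], [0.16, 2.42], [-1.27, 4.41], [0.06, 2.06], [-2.6, 2.6]. Speed limits (rad/s): [2.22, 2.22, 2.79, 2.79, 3.14, 3.14, 3.14].

### API

Orientations are given as a unit quaternion [x, y, z, w].
In Python, from workcell import readout, imaging, manip gives the robot as it stands. The module is installed in compiled form; this text tells all that it offers.
- The arm moves only by the shell command python3 -m crank 'ROWS' [OPENING] [FORCE]. ROWS is JSON, a list of rows, each a list of 4 numbers: the shift along the tool's x, y, z as a fraction of full scale, then the turn about the tool's z as a fraction of full scale. In form: [[x, y, z, yaw], ...]. A call has 1 to 5 rows; each row is the pose to reach, as a shift and turn from the pose commanded when the call began, along the tool's axes at that moment; what a row does not reach only later rows make up. Full scale, the value 1, is 400 mm for a shift and 60 degrees for a turn. A row lasts 1/12 s, in which the tool goes at most 41.7 mm and 7.16 degrees, less where a joint would pass 70% of its speed; a pose out of reach is approached as far as the arm can. A call with a number of a shift or a turn outside -1 to 1 is refused whole. A call with a gripper value outside its range is refused whole. OPENING is the gripper command: -1 is shut, 1 is fully open, values between are in proportion, set as the call begins (- or left out, the last holds). The fingers move at their own pace and stop on an object; FORCE is the grip in N (left out, the last holds). Time passes only in rows, so rows that repeat a pose let the fingers close. It gives the time, the measured TCP pose, the force, the opening and the grip force at its end, in the units of the state.
- readout.get_obs(): the state, without advancing time (a new reading comes with each control period).
- imaging.camera(name): name is "side" or "top" or "wrist"; returns a dict with "color" (384x512x3 uint8, red, green, blue), "fx", "fy", "cx", "cy" (pixels), "rvec" (rotation vector, rad) and "tvec" (3), from world to camera coordinates, as OpenCV has them. Camera axes: x right, y down, z forward; pixel columns grow to the right and rows downward; lengths in m; the calibration is good to about 2 mm. A picture is of the moment at which its call begins. There is no depth.
- manip.hand_in(): hands the job in; it is judged then, once.
The state is a dict: "clock": time; "joint_pos": joint angles; "joint_velocities": joint speeds; "tau": joint torques, N m; "position": TCP position; "ee_rot": TCP orientation; "ft_force": force on the tool from outside, world axes, zero at the start; "torque": the same for the moment, N m; "grip_width": opening from 0.0 (shut) to 1.0 (fully open); "grasp_force": force on a finger pad.
Only numpy, scipy, OpenCV 4.12 (cv2) and the standard library are available. Lean on these libraries where they do the work, as an engineer would, in place of code of your own. Each camera call takes 0.05 s, during which the arm holds its last target. There are 200 camera calls.

### The job

Make the vial tapper ready: draw its sprung striker back by the upright knob until the hook has snapped in over its end pin, without forcing it hard against the buffer, ease it forward onto the hook and let go so that it stays cocked; at no time may the striker snap forward. Then take the sample vial that stands by itself on the left and stand it upright, right down in the tapper's round seat, without setting the tapper off, tipping the vial or shoving the dishes and the bottle about.

Things in the scene. Friction and masses are not known exactly. Their poses are not given: they have to be found in the camera images.
- tapper: Vial tapper, fixed to the bench: grey base plate 200 x 240 x 10 mm (its x, y, z). Origin: centre of its underside. In its frame (mm): striker pivot (vertical) at x 70, y -25; vial seat at x 29, y 88; catch at about x -60, y -25. Nothing on it but the knob is higher than 46 mm. Its x points roughly away from the robot (yaw varies by 0.3 rad).
- striker (a joint): Angle (rad) of the striker, a level steel arm 25 to 35 mm above the bench, turning about the pivot; grows counterclockwise from above as it is drawn back. 0 = at rest: points 110 degrees counterclockwise from the tapper's x and bars the seat. Its end pin (8 mm thick, 130 mm from the pivot) is hooked at 1.12 to 1.32: the catch block is clamped anywhere along a 26 mm slot. Unhooked it snaps back.
- knob (a point): Centre of the top of the striker's upright round black knob: diameter 16 mm, 85 mm from the pivot, top 90 mm above the bench, free from 35 mm above the bench up. The spring's pull at the knob, along its arc, is about 3 N at rest and 7 N when cocked; passing the hook's nose adds under 1.5 N, then the hook springs shut in front of the pin. When the hook carries the striker the pull drops to nothing.
- buffer (a joint): Travel (m) of the sprung buffer pin on the catch block that ends the draw; 0 = untouched. The striker's pin meets it 2 mm (1.3 mm at the knob) after the hook has snapped in; the pull at the knob then climbs by about 3.5 N per mm of knob travel. Over 3 mm in (some 8 N more at the knob than the spring alone) overloads the catch. Beside it is the light hook lever; a touch of 1 to 2 N trips it.
- seat (a point): Centre of the floor of the vial seat: a round grey collar of inner diameter 37 mm, outer 51 mm; floor 10 mm, rim 20 mm above the bench.
- vial: Sample vial with a screw cap, standing by itself on the left of the bench (not those at the back right); 33 mm diameter (cap 28 mm, from 64 mm up), 78 mm tall, about 60 g. Origin: centre of its underside, z up along its axis.
- moisture_dish_0: Bystander: lidded aluminium dish, 61 mm across, 26 mm high. Origin: centre of underside.
- moisture_dish_1: Bystander: another lidded aluminium dish, 61 mm across, 26 mm high. Origin: centre of underside.
- bottle: Bystander behind the tapper: white reagent bottle, 60 mm across, 139 mm tall. Origin: centre of underside.
Things that resemble listed ones, but are neither listed nor needed, are in the scene too. What is shaped like the vial but orange or turquoise is not meant.

How it is judged:
On the way:
1. the striker is hooked back on the catch and stays there, let go by the robot (value of joint striker above 1.05 rad and velocity of joint striker between -0.1 and 0.1 rad/s and contact force between the fingers and anything else below 0.3 N), for 0.3 s.
At the end, for the whole second after the job is handed in: The striker is back at more than 1.05 rad and at rest, held by the hook alone, and the vial stands upright (within 0.08 rad) and at rest in the seat: centred within 5 mm and its underside within 3 mm of the seat's floor (value of joint striker above 1.05 rad and velocity of joint striker between -0.1 and 0.1 rad/s and horizontal distance between vial and seat below 0.005 m and z of vial in the frame of seat below 0.003 m and angle between vial's own z axis and vertical below 0.08 rad and linear speed of vial below 0.02 m/s); the robot touches nothing.
It fails at once if the striker snaps forward (faster than 3 rad/s) (velocity of joint striker below -3 rad/s).
It fails at once if the buffer is forced (pushed in more than 3 mm) (value of joint buffer above 0.003 m).
It fails at once if the vial is tipped (more than 0.5 rad) (angle between vial's own z axis and vertical above 0.5 rad).
It fails at once if a dish or the bottle is shoved more than 20 mm (distance of any of moisture_dish_0, moisture_dish_1, bottle from where it was at the start of the episode above 0.02 m).
It also fails if it takes over 72 s, if anything falls off the work surface, if the arm or the gripper's body presses on something with over 40 N, if the wrist force passes 120 N, or if a joint passes its speed limit or range.

## Working session

There is one attempt and no reset: what is moved stays moved. The work goes in short steps, Python scripts to look and compute and a shell command to move; the robot and the scene stay as the last step left them, time stands still between calls to the robot, and variables do not carry over. Pictures are saved under pics/ and viewed, at most 10 in all, crops included, and the job is handed in when it is done.

```bash
mkdir -p pics; cat > h.py <<'E'
import numpy as np, cv2
from workcell import readout, imaging
def snap(n,f):
    c=imaging.camera(n); cv2.imwrite('pics/'+f,c['color'][:,:,::-1]); 
    np.savez('pics/'+f+'.npz',**c); return c
def load(f): return np.load('pics/'+f+'.npz')
def ray(c,u,v,z):
    R=cv2.Rodrigues(np.array(c['rvec'],float))[0]; t=np.array(c['tvec'],float).ravel()
    d=R.T@np.array([(u-c['cx'])/c['fx'],(v-c['cy'])/c['fy'],1.]); o=-R.T@t
    return o+d*(z-o[2])/d[2]
def proj(c,P):
    K=np.array([[c['fx'],0,c['cx']],[0,c['fy'],c['cy']],[0,0,1.]])
    return cv2.projectPoints(np.array(P,float).reshape(-1,3),np.array(c['rvec'],float),np.array(c['tvec'],float),K,None)[0].reshape(-1,2)
E
python3 - <<'E'
from h import *
for n in('top','side'): 
    c=snap(n,n+'0.png'); print(n,c['fx'],c['cx'],c['cy'],-cv2.Rodrigues(np.array(c['rvec'],float))[0].T@np.array(c['tvec']))
a=[cv2.resize(cv2.imread(f'pics/{n}0.png'),(800,600)) for n in('top','side')]
for n,x in zip(('top','side'),a): cv2.imwrite(f'pics/{n}0b.png',x)
o=readout.get_obs(); print(o)
E
```

```text
top 357.1726965098164 256.48847344023704 193.06612369760964 [ 0.3632597  -0.19011708  1.18114755]
side 395.4679785754577 247.85651196379573 192.12194727979883 [0.08734587 0.47193132 0.75098339]
{'clock': 0.1, 'joint_pos': array([ 1.23340178,  0.33278572, -0.06471682,  1.46085762,  0.02156442,
        1.34990571, -0.08849283]), 'joint_velocities': array([-1.63903643e-03, -1.07110233e-03, -1.50630328e-03, -2.68221048e-03,
        8.53039717e-04,  4.20760247e-05,  2.54125733e-06]), 'tau': array([ 1.05983752e-03, -6.26750851e+01,  4.90528217e-02, -3.92430639e+01,
        1.63572177e-02,  6.95117124e-03,  9.87992212e-05]), 'position': array([ 0.19343282, -0.59397945,  0.24760971]), 'ee_rot': array([ 9.87635702e-01,  1.56765178e-01, -1.07756684e-04, -6.22226050e-04]), 'ft_force': array([-0.18398574,  0.56444572,  0.15303769]), 'torque': array([ 0.02105256,  0.01547747, -0.01407607]), 'grasp_force': 0.0, 'grip_width': 0.9999036783786435}
```

View pics/top0b.png

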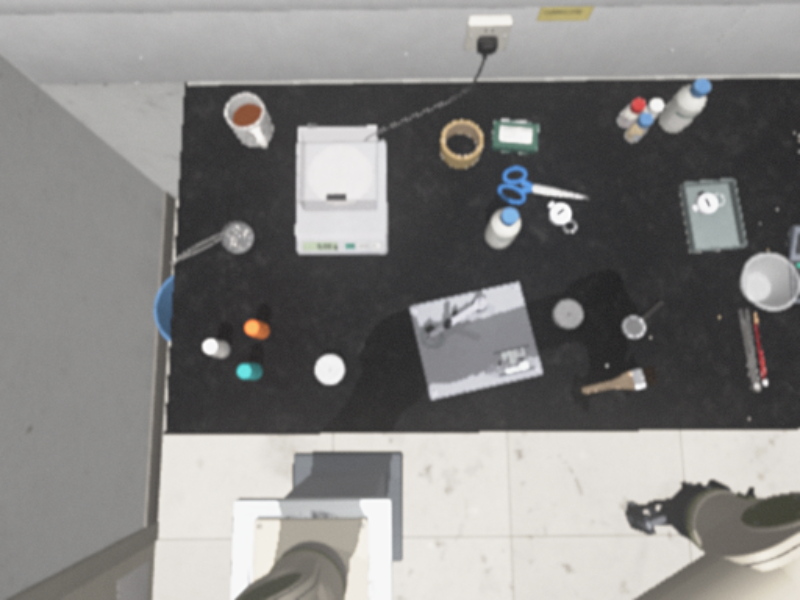

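View pics/side0b.png

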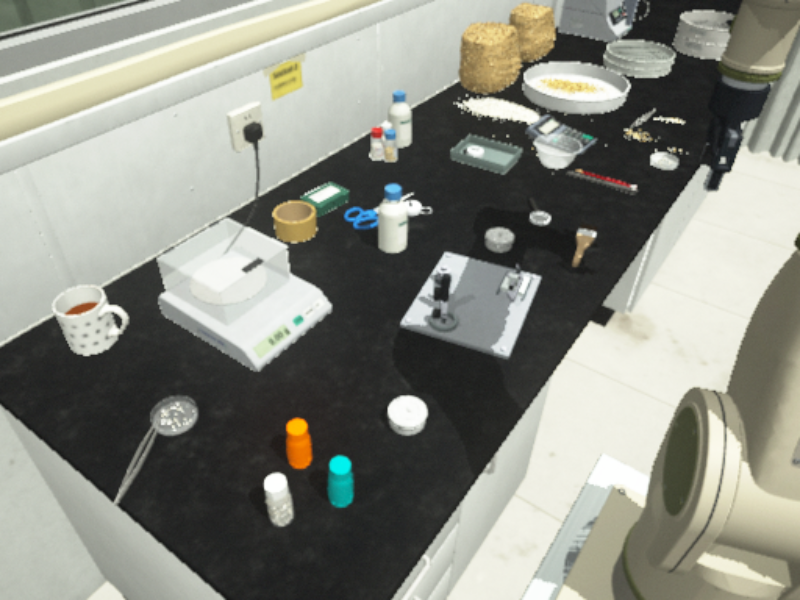

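The top view shows the tapper at about (475,340), dishes at (330,369) and (568,314), and the bottle at (503,228). The vial candidates are white (215,347), orange (257,328) and turquoise (249,371). The white one fits, and I'll confirm it in a crop.

```bash
python3 - <<'E'
from h import *
t=cv2.imread('pics/top0.png'); s=cv2.imread('pics/side0.png')
A=cv2.resize(t[175:260,258:353],None,fx=4,fy=4,interpolation=cv2.INTER_CUBIC)  #380x340
B=cv2.resize(s[155:235,250:355],None,fx=4,fy=4,interpolation=cv2.INTER_CUBIC) #420x320
C=cv2.resize(t[195:255,120:215],None,fx=4,fy=4,interpolation=cv2.INTER_CUBIC) #380x240
D=cv2.resize(s[250:345,160:260],(400,240*400//400),interpolation=cv2.INTER_CUBIC)
im=np.zeros((600,800,3),np.uint8); im[:340,:380]=A; im[:320,380:]=B; im[350:590,:380]=C; im[350:590,390:790]=D
cv2.imwrite('pics/crop1.png',im)
E
```

```text
(no output)
```

View pics/crop1.png

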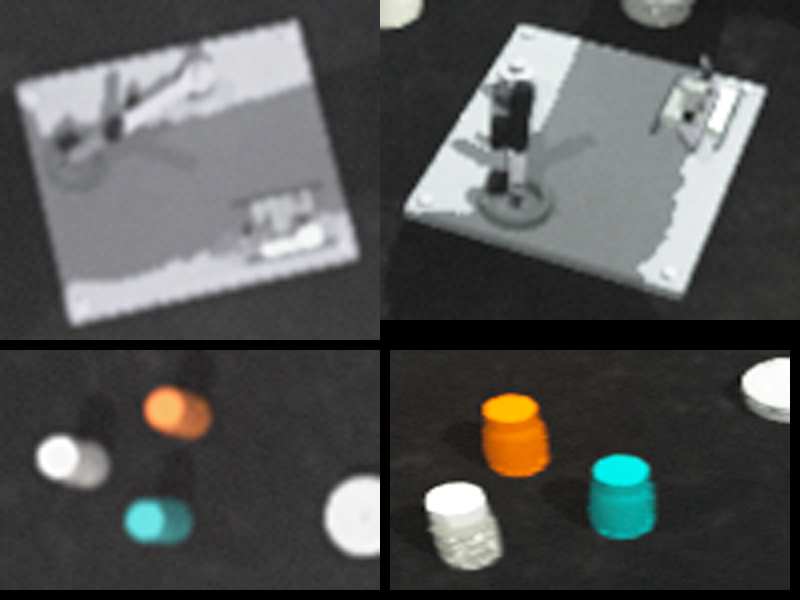

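```bash
python3 - <<'E'
from h import *
from scipy.optimize import least_squares
c=load('top0.png'); s=load('side0.png')
P=lambda u,v:(258+(u)/4-.375,175+v/4-.375)
cor=[P(16,83),P(297,18),P(358,257),P(72,325)]
W=np.array([ray(c,*p,.01)[:2] for p in cor]); print(W.round(4), [round(float(np.linalg.norm(W[i]-W[(i+1)%4])),4) for i in range(4)])
S=lambda u,v:(250+(u-380)/4-.375,155+v/4-.375)
cs=[S(404,211),S(517,25),S(768,88),S(684,298)]; 
Ws=np.array([ray(s,*p,.01)[:2] for p in cs]);print(Ws.round(4))
L=np.array([[.1,.12],[.1,-.12],[-.1,-.12],[-.1,.12]])
Rm=lambda a:np.array([[np.cos(a),-np.sin(a)],[np.sin(a),np.cos(a)]])
for w,l in((W,L),(Ws,L[[0,1,2,3]])):
    r=least_squares(lambda q:((L@Rm(q[2]).T+q[:2])-w).ravel(),[.4,-.2,0]); print(r.x.round(4),r.fun.reshape(4,2).round(4).tolist())
r=least_squares(lambda q:np.r_[((L@Rm(q[2]).T+q[:2])-W).ravel()],[.4,-.2,0]).x
T=lambda x,y:Rm(r[2])@[x,y]+r[:2]
piv=T(.07,-.025);
k=lambda th:piv+.085*np.array([np.cos(r[2]+np.radians(110)+th),np.sin(r[2]+np.radians(110)+th)])
print('piv',piv,'seat',T(.029,.088),'knob0',k(0),'knob1.2',k(1.2))
print('proj knob top', proj(c,[*k(0),.09]),proj(s,[*k(0),.09]))
print('seen knob top crop (top)~',P(115,130),P(110,75))
print('vial top',ray(c,135-.4,221.4,.078),'side',ray(s,176.5,309,.078), np.hypot(*ray(c,135,221.6,.078)[:2]))
for u,v in((330,369),(568,314)): print('dish',ray(c,u/1.5625,v/1.5625,.026))
print('bottle',ray(c,510/1.5625,215/1.5625,.139), 'orange',ray(c,120+165/4,195+59/4,.078),'turq',ray(c,120+147/4,195+170/4,.078))
E
```

```text
[[ 0.5428 -0.2004]
 [ 0.595  -0.4354]
 [ 0.3968 -0.4763]
 [ 0.3447 -0.2432]] [0.2408, 0.2024, 0.2389, 0.2027]
[[ 0.5388 -0.1963]
 [ 0.5925 -0.4291]
 [ 0.3958 -0.4739]
 [ 0.3436 -0.2365]]
[ 0.4698 -0.3388  0.2147] [[-0.0008, 0.0001], [-0.0019, 0.0006], [0.0009, -0.0011], [0.0019, 0.0003]]
[ 0.4677 -0.3339  0.2183] [[0.0005, 0.0011], [-0.0012, -0.0003], [0.0002, 0.0011], [0.0004, -0.0019]]
piv [ 0.54351506 -0.34831778] seat [ 0.47938335 -0.24664613] knob0 [ 0.49809482 -0.27647071] knob1.2 [ 0.46009241 -0.36461687]
proj knob top [[286.72963907 205.51695008]] [[285.5005943  175.63420798]]
seen knob top crop (top)~ (286.375, 207.125) (285.125, 193.375)
vial top [0.45516306 0.19448575 0.078     ] side [0.45305012 0.19543812 0.078     ] 0.4938934097861059
dish [ 0.40939901 -0.03645628  0.026     ]
dish [ 0.51823551 -0.5317968   0.026     ]
bottle [ 0.69765617 -0.39736878  0.139     ] orange [0.49054951 0.11297618 0.078     ] turq [0.40494139 0.1240658  0.078     ]
```

The crop confirms the white-capped clear vial as the target, with orange and turquoise next to it. The tapper pose is consistent between the two views (4 mm or less apart). Next I move above the knob.

```bash
cat > go.py <<'E'
import sys
from h import *
from scipy.spatial.transform import Rotation as R
# go.py x y z yang : fractions to reach; yang = desired world angle of tool y (deg)
o=readout.get_obs(); r=R.from_quat(o['ee_rot']); M=r.as_matrix()
ya=np.degrees(np.arctan2(M[1,1],M[0,1]))
print('t',round(o['clock'],2),'pos',o['position'].round(4),'yang',ya.round(2),'F',o['ft_force'].round(2),'w',round(o['grip_width'],3),'gf',round(o['grasp_force'],1),'q',o['joint_pos'].round(2),'tilt',np.degrees(np.arccos(-M[2,2])).round(2))
if len(sys.argv)>4:
    x,y,z,a=map(float,sys.argv[1:]); d=M.T@(np.array([x,y,z])-o['position']); da=-((a-ya+90)%180-90)
    print('shift frac',(d/.4).round(4),'turn frac',round(da/60,4),'alt',round((da-np.sign(da)*180)/60,3),'mm',round(1e3*np.linalg.norm(d)))
E
python3 -m crank '[[0.48,-0.26,0.05,0.6],[0.48,-0.26,0.05,0.6],[0.48,-0.26,0.05,0.6],[0.48,-0.26,0.05,0.6],[0.48,-0.26,0.05,0.6]]'
python3 go.py 0.498 -0.275 0.22 212.3
```

```text
clock: 0.52
position: [0.3296, -0.4505, 0.2299]
ee_rot: [0.99, -0.14, -0.0, -0.0]
ft_force: [0.2, 0.5, 0.2]
grip_width: 0.999
grasp_force: 0.0
t 0.52 pos [ 0.3296 -0.4505  0.2299] yang -106.11 F [0.15 0.48 0.22] w 0.999 gf 0.0 q [ 0.96  0.2  -0.12  1.66  0.02  1.28 -1.01] tilt 0.03
shift frac [ 0.2828 -0.5384  0.0249] turn frac 0.6932 alt -2.307 mm 243
```

```bash
python3 -m crank '[[0.28,-0.53,0.02,0.69],[0.28,-0.53,0.02,0.69],[0.28,-0.53,0.02,0.69],[0.28,-0.53,0.02,0.69],[0.28,-0.53,0.02,0.69]]' >/dev/null
python3 go.py 0.498 -0.275 0.22 212.3
python3 -m crank '[[0,0,0,0],[0,0,0,0],[0,0,0,0]]' >/dev/null
python3 go.py 0.498 -0.275 0.22 212.3
python3 - <<'E'
from h import *
c=snap('wrist','w1.png'); t=snap('top','t1.png')
cv2.imwrite('pics/w1b.png',cv2.resize(c['color'][:,:,::-1],(800,600),interpolation=cv2.INTER_CUBIC))
for n,P in (('knob',[.497,-.274,.09]),('seat',[.479,-.245,.02]),('piv',[.543,-.346,.035])): print(n,proj(c,P)*1.5625)
E
```

```text
t 0.93 pos [ 0.4593 -0.315   0.2239] yang -138.4 F [ 0.73 -0.53 -0.12] w 1.0 gf 0.0 q [ 0.69  0.21 -0.2   1.67  0.04  1.27 -1.93] tilt 0.01
shift frac [-0.0106 -0.1387  0.0097] turn frac 0.1549 alt -2.845 mm 56
t 1.18 pos [ 0.4581 -0.3169  0.2238] yang -137.99 F [-0.44 -0.7  -0.33] w 1.004 gf 0.0 q [ 0.7   0.21 -0.2   1.67  0.04  1.27 -1.92] tilt 0.05
shift frac [-0.011  -0.1442  0.0094] turn frac 0.1618 alt -2.838 mm 58
knob [[305.60709293 297.53504537]]
seat [[318.04232004 309.75371439]]
piv [[332.99200052 161.0752392 ]]
```

View pics/w1b.png

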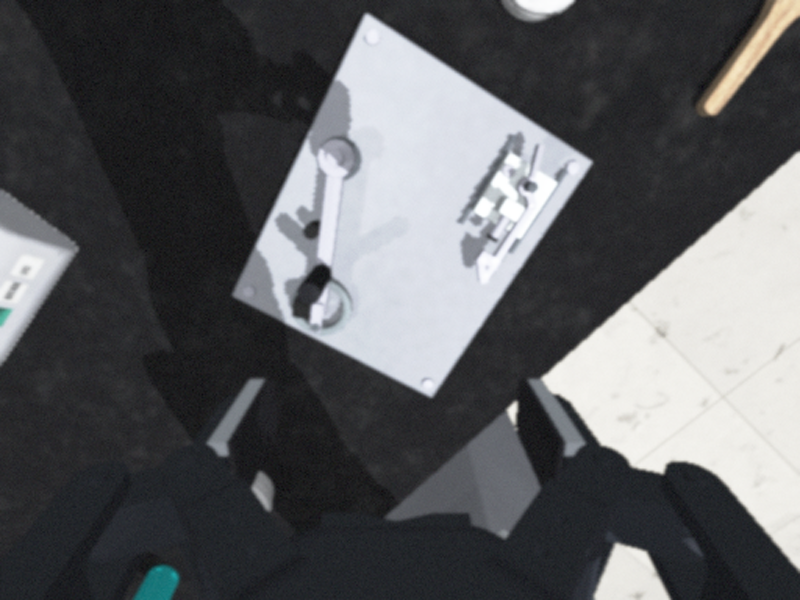

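The wrist view shows the pivot disc at (340,157), knob top near (309,299), seat collar at (325,305) and the catch at about (505,205). All sit about 7 px from my prediction, so I'll refit with these corners.

```bash
cat > fit.py <<'E'
from h import *
from scipy.optimize import least_squares
L=np.array([[.1,.12],[.1,-.12],[-.1,-.12],[-.1,.12]])
Rm=lambda a:np.array([[np.cos(a),-np.sin(a)],[np.sin(a),np.cos(a)]])
def fit(W): 
    r=least_squares(lambda q:((L@Rm(q[2]).T+q[:2])-W).ravel(),[.4,-.2,0.2]); return r.x,r.fun.reshape(4,2)
def T(q,x,y): return Rm(q[2])@[x,y]+q[:2]
def knob(q,th,rad=.085):
    a=q[2]+np.radians(110)+th; return T(q,.07,-.025)+rad*np.array([np.cos(a),np.sin(a)])
E
python3 - <<'E'
from fit import *
c=load('w1.png'); f=1/1.5625
W=np.array([ray(c,u*f,v*f,.01)[:2] for u,v in((234,295),(366,14),(592,160),(432,397))])
q,e=fit(W); print(q.round(4),e.round(4).tolist()); 
print('knob',knob(q,0),'seat',T(q,.029,.088),'proj',proj(c,[*knob(q,0),.09])/f,proj(c,[*T(q,.029,.088),.02])/f,proj(c,[*T(q,.07,-.025),.035])/f)
print('direct knob',ray(c,309*f,299*f,.09),'seat rim',ray(c,325*f,305*f,.02))
im=c['color'][:,:,::-1]; cv2.imwrite('pics/w1c.png',cv2.resize(im[80:230,140:390],(800,480),interpolation=cv2.INTER_CUBIC))
E
```

```text
[ 0.4685 -0.34    0.2171] [[0.0009, 0.0024], [0.0017, -0.0014], [-0.0015, -0.0011], [-0.0011, 0.0002]]
knob [ 0.49663125 -0.27762072] seat [ 0.4778467  -0.24784212] proj [[309.51309054 293.95599672]] [[321.26017485 308.24085112]] [[336.83172597 158.1491727 ]]
direct knob [ 0.49473619 -0.27468806  0.09      ] seat rim [ 0.47733317 -0.25215305  0.02      ]
```

View pics/w1c.png

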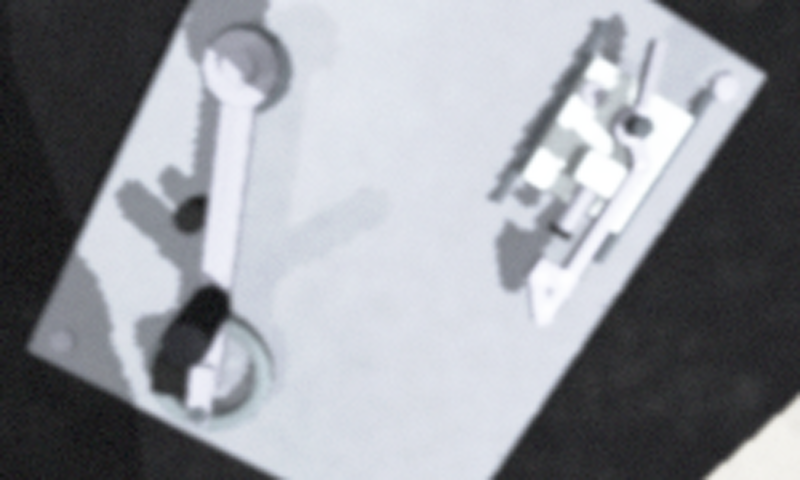

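```bash
python3 go.py 0.497 -0.2755 0.13 212.8
python3 -m crank '[[-0.01,-0.144,0.1,0.155],[-0.01,-0.144,0.234,0.155],[-0.01,-0.144,0.234,0.155],[-0.01,-0.144,0.234,0.155],[-0.01,-0.144,0.234,0.155]]' >/dev/null
python3 go.py 0.497 -0.2755 0.075 212.8
```

```text
t 1.28 pos [ 0.4575 -0.3178  0.2239] yang -138.14 F [ 0.17 -0.97 -0.03] w 1.0 gf 0.0 q [ 0.7   0.21 -0.2   1.67  0.04  1.27 -1.92] tilt 0.04
shift frac [-0.0128 -0.1443  0.2348] turn frac 0.151 alt -2.849 mm 110
t 1.7 pos [ 0.4973 -0.2756  0.1298] yang -147.36 F [ 0.58 -1.07  1.34] w 0.998 gf 0.0 q [ 0.61  0.32 -0.21  1.74  0.08  1.09 -2.2 ] tilt 0.18
shift frac [-0.0004  0.0003  0.137 ] turn frac -0.0027 alt 2.997 mm 55
```

```bash
python3 -m crank '[[0,0,0.07,0],[0,0,0.137,0],[0,0,0.137,0],[0,0,0.137,0]]' -0.5 20 >/dev/null
python3 go.py 0.497 -0.2755 0.075 212.8
python3 -m crank '[[0,0,0,0],[0,0,0,0],[0,0,0,0],[0,0,0,0],[0,0,0,0]]' -0.5 20 >/dev/null
python3 go.py 0.497 -0.2755 0.075 212.8
python3 - <<'E'
from h import *
c=snap('wrist','w2.png'); s=snap('side','s2.png')
o=np.zeros((430,800,3),np.uint8)
a=cv2.resize(c['color'][:,:,::-1],(400,300)); o[:300,:400]=a
o[:400,400:]=cv2.resize(s['color'][135:255,240:360,::-1],(400,400)); cv2.imwrite('pics/m2.png',o)
E
```

```text
t 2.03 pos [ 0.4982 -0.2768  0.0773] yang -147.48 F [0.27 0.16 0.45] w 0.459 gf 0.0 q [ 0.6   0.38 -0.21  1.78  0.09  0.99 -2.22] tilt 0.04
shift frac [-0.0044  0.0008  0.0058] turn frac -0.0046 alt 2.995 mm 3
t 2.45 pos [ 0.499  -0.2753  0.0765] yang -147.37 F [-0.47  0.72 -0.27] w 0.25 gf 0.0 q [ 0.6   0.38 -0.21  1.79  0.09  0.98 -2.22] tilt 0.07
shift frac [-0.0024  0.0045  0.0037] turn frac -0.0029 alt 2.997 mm 3
```

View pics/m2.png

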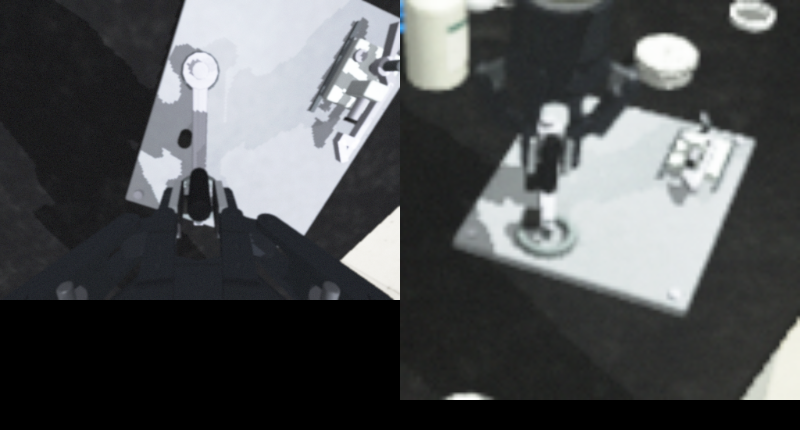

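Both views show the knob between the pads, clear on both sides: at (200,190) in the wrist half and (545,160) in the side half. Closing.

```bash
python3 -m crank '[[0,0,0,0],[0,0,0,0],[0,0,0,0],[0,0,0,0],[0,0,0,0]]' -1 20
python3 - <<'E'
from fit import *
import json
o=readout.get_obs(); p=o['position']; print(p)
q=np.array([.469,-.3375,.2165]); piv=T(q,.07,-.025); print('piv',piv,'r',np.linalg.norm(p[:2]-piv),'k0',knob(q,0))
for d in range(0,80,6): print(d,knob(q,np.radians(d)).round(4),'yang',round(np.degrees(q[2])+200+d,1))
E
python3 go.py 0.497 -0.2755 0.075 212.4
```

```text
clock: 2.97
position: [0.4983, -0.2754, 0.0759]
ee_rot: [0.877, -0.48, -0.0, 0.0]
ft_force: [-4.0, 0.8, 5.1]
grip_width: 0.176
grasp_force: 20.4
[ 0.49829219 -0.27544285  0.07594859]
piv [ 0.54273619 -0.3468795 ] r 0.08413360386306899 k0 [ 0.49718523 -0.27511523]
0 [ 0.4972 -0.2751] yang 212.4
6 [ 0.4899 -0.2803] yang 218.4
12 [ 0.4833 -0.2862] yang 224.4
18 [ 0.4772 -0.2927] yang 230.4
24 [ 0.4719 -0.2998] yang 236.4
30 [ 0.4674 -0.3075] yang 242.4
36 [ 0.4637 -0.3156] yang 248.4
42 [ 0.4609 -0.324 ] yang 254.4
48 [ 0.4589 -0.3327] yang 260.4
54 [ 0.4579 -0.3415] yang 266.4
60 [ 0.4578 -0.3504] yang 272.4
66 [ 0.4586 -0.3593] yang 278.4
72 [ 0.4604 -0.368 ] yang 284.4
78 [ 0.4631 -0.3765] yang 290.4
t 2.97 pos [ 0.4983 -0.2754  0.0759] yang -147.4 F [-4.02  0.85  5.13] w 0.176 gf 20.4 q [ 0.6   0.38 -0.21  1.79  0.09  0.99 -2.22] tilt 0.04
shift frac [-0.0016  0.0028  0.0024] turn frac 0.0034 alt -2.997 mm 2
```

```bash

cat > st.py <<'E'
from fit import *
from scipy.spatial.transform import Rotation as R
import sys
o=readout.get_obs(); p=o['position'][:2]; q=np.array([.469,-.3375,.2165]); piv=T(q,.07,-.025); d=p-piv
a=np.arctan2(d[1],d[0]); th=(a-q[2]-np.radians(110))%(2*np.pi); F=o['ft_force']
M=R.from_quat(o['ee_rot']).as_matrix(); t=np.array([-np.sin(a),np.cos(a)])
print(f"t {o['clock']:.2f} th {(th+1)%(2*np.pi)-1:.4f} arc {85*((th+1)%(2*np.pi)-1):.2f}mm r {np.linalg.norm(d)*1e3:.1f} Ft {F[:2]@t:.2f} Fr {F[:2]@d/np.linalg.norm(d):.2f} Fz {F[2]:.2f} yang {np.degrees(np.arctan2(M[1,1],M[0,1]))%360:.1f} w {o['grip_width']:.3f} gf {o['grasp_force']:.1f} z {o['position'][2]:.4f}")
E
python3 st.py
python3 -m crank '[[0.0008,0.0185,0,-0.0833],[0.0032,0.0369,0,-0.1667],[0.0072,0.055,0,-0.25],[0.0128,0.0727,0,-0.3333],[0.0199,0.0898,0,-0.4167]]' >/dev/null; python3 st.py
python3 -m crank '[[0,0,0,0],[0,0,0,0]]' >/dev/null; python3 st.py
```

```text
t 2.97 th -0.0090 arc -0.77mm r 84.1 Ft 2.96 Fr 2.84 Fz 5.13 yang 212.6 w 0.176 gf 20.4 z 0.0759
t 3.38 th 0.4169 arc 35.44mm r 84.2 Ft -2.91 Fr 5.96 Fz 6.27 yang 237.9 w 0.180 gf 20.7 z 0.0759
t 3.55 th 0.4181 arc 35.54mm r 84.2 Ft -3.61 Fr 5.19 Fz 6.03 yang 237.7 w 0.182 gf 20.7 z 0.0759
```

```bash

python3 -m crank '[[0.0008,0.0185,0,-0.0833],[0.0032,0.0369,0,-0.1667],[0.0072,0.055,0,-0.25],[0.0128,0.0727,0,-0.3333],[0.0199,0.0898,0,-0.4167]]' >/dev/null; python3 st.py
python3 -m crank '[[0,0,0,0],[0,0,0,0],[0,0,0,0]]' >/dev/null; python3 st.py
python3 -m crank '[[0.0003,0.0111,0,-0.05],[0.0012,0.0222,0,-0.1],[0.0026,0.0333,0,-0.15],[0.0026,0.0333,0,-0.15],[0.0026,0.0333,0,-0.15]]' >/dev/null; python3 st.py
```

```text
t 3.97 th 0.8571 arc 72.85mm r 84.7 Ft -7.06 Fr 11.87 Fz 12.82 yang 262.9 w 0.179 gf 21.4 z 0.0758
t 4.22 th 0.8573 arc 72.87mm r 84.7 Ft -6.42 Fr 10.15 Fz 12.46 yang 262.6 w 0.179 gf 21.4 z 0.0758
t 4.63 th 1.0226 arc 86.92mm r 85.2 Ft -7.47 Fr 13.07 Fz 15.06 yang 271.6 w 0.176 gf 21.5 z 0.0758
```

```bash

python3 -m crank '[[-0.003,0,-0.003,0],[-0.003,0,-0.003,0],[-0.003,0,-0.003,0]]' >/dev/null; python3 st.py
python3 -m crank '[[0,0.0075,0,-0.033],[0.0005,0.015,0,-0.0667],[0.0005,0.015,0,-0.0667],[0.0005,0.015,0,-0.0667]]' >/dev/null; python3 st.py
```

```text
t 4.88 th 1.0104 arc 85.89mm r 85.2 Ft -5.75 Fr 2.99 Fz 0.98 yang 271.7 w 0.178 gf 20.9 z 0.0760
t 5.22 th 1.0843 arc 92.17mm r 85.4 Ft -6.03 Fr 4.30 Fz 2.39 yang 275.7 w 0.179 gf 21.0 z 0.0760
```

```bash

python3 -m crank '[[0,0.002,0,-0.009],[0,0.002,0,-0.009],[0,0.002,0,-0.009]]' >/dev/null; python3 st.py
python3 -m crank '[[0,0.002,0,-0.009],[0,0.002,0,-0.009],[0,0.002,0,-0.009]]' >/dev/null; python3 st.py
python3 -m crank '[[0,0.002,0,-0.009],[0,0.002,0,-0.009],[0,0.002,0,-0.009]]' >/dev/null; python3 st.py
python3 -m crank '[[0,0.002,0,-0.009],[0,0.002,0,-0.009],[0,0.002,0,-0.009]]' >/dev/null; python3 st.py
```

```text
t 5.47 th 1.0928 arc 92.89mm r 85.4 Ft -6.31 Fr 4.44 Fz 2.79 yang 276.2 w 0.177 gf 21.0 z 0.0760
t 5.72 th 1.1026 arc 93.72mm r 85.5 Ft -6.40 Fr 5.90 Fz 2.45 yang 276.7 w 0.177 gf 21.0 z 0.0760
t 5.97 th 1.1107 arc 94.41mm r 85.5 Ft -7.12 Fr 5.59 Fz 2.87 yang 277.3 w 0.176 gf 21.0 z 0.0760
t 6.22 th 1.1191 arc 95.12mm r 85.5 Ft -7.76 Fr 5.54 Fz 3.28 yang 277.8 w 0.178 gf 21.1 z 0.0760
```

```bash

python3 -m crank '[[0,0.0015,0,-0.006],[0,0.0015,0,-0.006],[0,0.0015,0,-0.006]]' >/dev/null; python3 st.py
python3 -m crank '[[0,0.0015,0,-0.006],[0,0.0015,0,-0.006],[0,0.0015,0,-0.006]]' >/dev/null; python3 st.py
```

```text
t 6.47 th 1.1251 arc 95.64mm r 85.5 Ft -7.42 Fr 6.01 Fz 3.30 yang 278.2 w 0.178 gf 21.1 z 0.0760
t 6.72 th 1.1312 arc 96.15mm r 85.5 Ft -8.40 Fr 6.48 Fz 3.86 yang 278.5 w 0.180 gf 21.2 z 0.0760
```

```bash

python3 -m crank '[[0,0,0,0]]' >/dev/null; python3 st.py
python3 -m crank '[[0,0,0,0]]' >/dev/null; python3 st.py
python3 -m crank '[[0,0.0012,0,-0.005],[0,0.0012,0,-0.005]]' >/dev/null; python3 st.py
python3 -m crank '[[0,0,0,0]]' >/dev/null; python3 st.py
python3 -m crank '[[0,0,0,0]]' >/dev/null; python3 st.py
```

```text
t 6.80 th 1.1315 arc 96.18mm r 85.5 Ft -8.01 Fr 5.82 Fz 3.98 yang 278.5 w 0.180 gf 21.2 z 0.0760
t 6.88 th 1.1314 arc 96.17mm r 85.5 Ft -8.95 Fr 6.25 Fz 2.91 yang 278.5 w 0.180 gf 21.2 z 0.0760
t 7.05 th 1.1366 arc 96.61mm r 85.5 Ft -7.78 Fr 6.54 Fz 3.93 yang 278.9 w 0.179 gf 21.2 z 0.0760
t 7.13 th 1.1366 arc 96.61mm r 85.5 Ft -8.11 Fr 6.30 Fz 4.37 yang 278.8 w 0.179 gf 21.2 z 0.0760
t 7.22 th 1.1367 arc 96.62mm r 85.5 Ft -8.03 Fr 5.50 Fz 3.17 yang 278.8 w 0.177 gf 21.2 z 0.0760
```

```bash

for i in 1; do python3 -m crank '[[0,0.0012,0,-0.005],[0,0.0012,0,-0.005]]' >/dev/null; python3 st.py; done
python3 -m crank '[[0,0,0,0]]' >/dev/null; python3 st.py
python3 -m crank '[[0,0,0,0]]' >/dev/null; python3 st.py
python3 -m crank '[[0,0.0012,0,-0.005],[0,0.0012,0,-0.005]]' >/dev/null; python3 st.py
python3 -m crank '[[0,0,0,0]]' >/dev/null; python3 st.py
python3 -m crank '[[0,0,0,0]]' >/dev/null; python3 st.py
```

```text
t 7.38 th 1.1420 arc 97.07mm r 85.5 Ft -8.59 Fr 5.75 Fz 4.38 yang 279.2 w 0.180 gf 21.3 z 0.0760
t 7.47 th 1.1414 arc 97.02mm r 85.6 Ft -8.15 Fr 6.84 Fz 4.18 yang 279.1 w 0.178 gf 21.2 z 0.0760
t 7.55 th 1.1415 arc 97.03mm r 85.6 Ft -9.20 Fr 6.28 Fz 3.08 yang 279.1 w 0.181 gf 21.2 z 0.0759
t 7.72 th 1.1472 arc 97.51mm r 85.6 Ft -8.94 Fr 7.18 Fz 4.05 yang 279.5 w 0.181 gf 21.3 z 0.0759
t 7.80 th 1.1475 arc 97.54mm r 85.6 Ft -8.52 Fr 6.85 Fz 4.40 yang 279.4 w 0.180 gf 21.3 z 0.0760
t 7.88 th 1.1473 arc 97.52mm r 85.6 Ft -8.55 Fr 5.71 Fz 4.43 yang 279.4 w 0.176 gf 21.3 z 0.0760
```

```bash

python3 -m crank '[[0,0.0012,0,-0.005],[0,0.0012,0,-0.005]]' >/dev/null; python3 st.py
python3 -m crank '[[0,0,0,0]]' >/dev/null; python3 st.py
python3 -m crank '[[0,0,0,0]]' >/dev/null; python3 st.py
python3 -m crank '[[0,0.0012,0,-0.005],[0,0.0012,0,-0.005]]' >/dev/null; python3 st.py
python3 -m crank '[[0,0,0,0]]' >/dev/null; python3 st.py
python3 -m crank '[[0,0,0,0]]' >/dev/null; python3 st.py
python3 - <<'E'
from h import *
c=snap('wrist','w3.png'); im=c['color'][:,:,::-1]
cv2.imwrite('pics/w3b.png',cv2.resize(im[90:290,130:400],(800,592),interpolation=cv2.INTER_CUBIC))
E
```

```text
t 8.05 th 1.1546 arc 98.14mm r 85.6 Ft -8.18 Fr 6.03 Fz 3.78 yang 279.8 w 0.180 gf 21.2 z 0.0760
t 8.13 th 1.1545 arc 98.13mm r 85.6 Ft -8.16 Fr 6.70 Fz 4.43 yang 279.7 w 0.181 gf 21.2 z 0.0760
t 8.22 th 1.1550 arc 98.17mm r 85.6 Ft -8.17 Fr 5.60 Fz 4.54 yang 279.7 w 0.183 gf 21.2 z 0.0760
t 8.38 th 1.1616 arc 98.73mm r 85.6 Ft -6.85 Fr 6.52 Fz 4.02 yang 280.1 w 0.178 gf 21.2 z 0.0760
t 8.47 th 1.1618 arc 98.75mm r 85.6 Ft -7.82 Fr 5.61 Fz 4.39 yang 280.0 w 0.180 gf 21.2 z 0.0760
t 8.55 th 1.1617 arc 98.74mm r 85.6 Ft -8.46 Fr 6.79 Fz 2.96 yang 280.0 w 0.181 gf 21.2 z 0.0760
```

View pics/w3b.png

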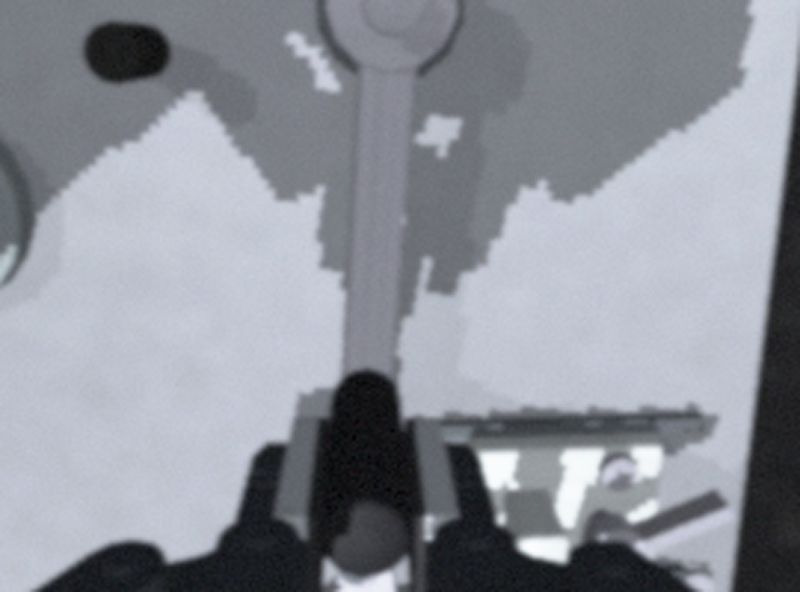

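The knob is held centrally (365,480 in the crop), but the gripper hides the catch. The pull fell from 8.7 to 7.7 N, which suggests the hook snapped. I'll feel for the buffer onset to confirm.

```bash

python3 -m crank '[[0,0.0012,0,-0.005],[0,0.0012,0,-0.005]]' >/dev/null; python3 st.py
python3 -m crank '[[0,0,0,0]]' >/dev/null; python3 st.py
python3 -m crank '[[0,0,0,0]]' >/dev/null; python3 st.py
python3 -m crank '[[0,0.0012,0,-0.005],[0,0.0012,0,-0.005]]' >/dev/null; python3 st.py
python3 -m crank '[[0,0,0,0]]' >/dev/null; python3 st.py
python3 -m crank '[[0,0,0,0]]' >/dev/null; python3 st.py
```

```text
t 8.77 th 1.1680 arc 99.28mm r 85.6 Ft -8.40 Fr 5.83 Fz 2.79 yang 280.4 w 0.180 gf 21.2 z 0.0760
t 8.85 th 1.1680 arc 99.28mm r 85.6 Ft -7.29 Fr 5.48 Fz 3.66 yang 280.3 w 0.179 gf 21.2 z 0.0760
t 8.93 th 1.1679 arc 99.27mm r 85.6 Ft -7.22 Fr 6.59 Fz 2.95 yang 280.3 w 0.180 gf 21.2 z 0.0760
t 9.10 th 1.1741 arc 99.80mm r 85.6 Ft -8.73 Fr 6.88 Fz 3.96 yang 280.6 w 0.175 gf 21.2 z 0.0760
t 9.18 th 1.1736 arc 99.75mm r 85.6 Ft -6.78 Fr 5.79 Fz 3.96 yang 280.6 w 0.177 gf 21.1 z 0.0760
t 9.27 th 1.1739 arc 99.78mm r 85.7 Ft -5.84 Fr 6.04 Fz 4.67 yang 280.6 w 0.179 gf 21.1 z 0.0760
```

```bash

python3 -m crank '[[0,0.0012,0,-0.005],[0,0.0012,0,-0.005]]' >/dev/null; python3 st.py
python3 -m crank '[[0,0,0,0]]' >/dev/null; python3 st.py
python3 -m crank '[[0,0,0,0]]' >/dev/null; python3 st.py
python3 -m crank '[[0,0.0012,0,-0.005],[0,0.0012,0,-0.005]]' >/dev/null; python3 st.py
python3 -m crank '[[0,0,0,0]]' >/dev/null; python3 st.py
python3 -m crank '[[0,0,0,0]]' >/dev/null; python3 st.py
```

```text
t 9.43 th 1.1800 arc 100.30mm r 85.7 Ft -8.08 Fr 6.78 Fz 3.71 yang 281.0 w 0.178 gf 21.1 z 0.0760
t 9.52 th 1.1796 arc 100.26mm r 85.7 Ft -7.07 Fr 7.18 Fz 3.02 yang 280.9 w 0.177 gf 21.1 z 0.0760
t 9.60 th 1.1802 arc 100.32mm r 85.7 Ft -7.36 Fr 5.72 Fz 3.86 yang 280.9 w 0.180 gf 21.1 z 0.0760
t 9.77 th 1.1853 arc 100.75mm r 85.7 Ft -7.17 Fr 5.80 Fz 2.92 yang 281.2 w 0.179 gf 21.2 z 0.0760
t 9.85 th 1.1855 arc 100.77mm r 85.7 Ft -7.96 Fr 6.27 Fz 3.25 yang 281.2 w 0.181 gf 21.2 z 0.0760
t 9.93 th 1.1853 arc 100.75mm r 85.7 Ft -7.41 Fr 6.12 Fz 3.47 yang 281.2 w 0.180 gf 21.2 z 0.0760
```

```bash

python3 -m crank '[[0,0.0012,0,-0.005],[0,0.0012,0,-0.005]]' >/dev/null; python3 st.py
python3 -m crank '[[0,0,0,0]]' >/dev/null; python3 st.py
python3 -m crank '[[0,0,0,0]]' >/dev/null; python3 st.py
python3 -m crank '[[0,0.0012,0,-0.005],[0,0.0012,0,-0.005]]' >/dev/null; python3 st.py
python3 -m crank '[[0,0,0,0]]' >/dev/null; python3 st.py
python3 -m crank '[[0,0,0,0]]' >/dev/null; python3 st.py
```

```text
t 10.10 th 1.1907 arc 101.21mm r 85.7 Ft -7.67 Fr 6.35 Fz 3.87 yang 281.5 w 0.176 gf 21.2 z 0.0760
t 10.18 th 1.1909 arc 101.23mm r 85.7 Ft -7.06 Fr 6.94 Fz 4.18 yang 281.5 w 0.178 gf 21.2 z 0.0760
t 10.27 th 1.1906 arc 101.20mm r 85.7 Ft -7.87 Fr 6.68 Fz 4.33 yang 281.5 w 0.178 gf 21.2 z 0.0760
t 10.43 th 1.1964 arc 101.70mm r 85.7 Ft -7.43 Fr 6.86 Fz 3.36 yang 281.8 w 0.177 gf 21.2 z 0.0760
t 10.52 th 1.1962 arc 101.68mm r 85.7 Ft -7.31 Fr 6.10 Fz 4.54 yang 281.8 w 0.179 gf 21.2 z 0.0760
t 10.60 th 1.1963 arc 101.68mm r 85.7 Ft -7.56 Fr 6.66 Fz 4.47 yang 281.8 w 0.178 gf 21.2 z 0.0760
```

```bash

python3 -m crank '[[0,0.0012,0,-0.005],[0,0.0012,0,-0.005]]' >/dev/null; python3 st.py
python3 -m crank '[[0,0,0,0]]' >/dev/null; python3 st.py
python3 -m crank '[[0,0,0,0]]' >/dev/null; python3 st.py
python3 -m crank '[[0,0.0012,0,-0.005],[0,0.0012,0,-0.005]]' >/dev/null; python3 st.py
python3 -m crank '[[0,0,0,0]]' >/dev/null; python3 st.py
python3 -m crank '[[0,0,0,0]]' >/dev/null; python3 st.py
```

```text
t 10.77 th 1.2022 arc 102.18mm r 85.8 Ft -8.35 Fr 7.00 Fz 3.67 yang 282.1 w 0.183 gf 21.2 z 0.0760
t 10.85 th 1.2021 arc 102.18mm r 85.7 Ft -7.33 Fr 7.16 Fz 3.82 yang 282.1 w 0.176 gf 21.2 z 0.0760
t 10.93 th 1.2021 arc 102.18mm r 85.7 Ft -7.75 Fr 6.42 Fz 4.09 yang 282.1 w 0.177 gf 21.2 z 0.0760
t 11.10 th 1.2080 arc 102.68mm r 85.8 Ft -7.71 Fr 7.17 Fz 4.05 yang 282.4 w 0.178 gf 21.2 z 0.0760
t 11.18 th 1.2074 arc 102.63mm r 85.7 Ft -7.49 Fr 6.75 Fz 4.00 yang 282.4 w 0.182 gf 21.2 z 0.0760
t 11.27 th 1.2076 arc 102.64mm r 85.8 Ft -6.76 Fr 6.88 Fz 3.44 yang 282.4 w 0.178 gf 21.2 z 0.0760
```

```bash

python3 -m crank '[[0,0.0012,0,-0.005],[0,0.0012,0,-0.005],[0,0.0012,0,-0.005]]' >/dev/null; python3 st.py
python3 -m crank '[[0,0,0,0]]' >/dev/null; python3 st.py
python3 -m crank '[[0,0.0012,0,-0.005],[0,0.0012,0,-0.005],[0,0.0012,0,-0.005]]' >/dev/null; python3 st.py
python3 -m crank '[[0,0,0,0]]' >/dev/null; python3 st.py
python3 -m crank '[[0,0.0012,0,-0.005],[0,0.0012,0,-0.005],[0,0.0012,0,-0.005]]' >/dev/null; python3 st.py
python3 -m crank '[[0,0,0,0]]' >/dev/null; python3 st.py
```

```text
t 11.52 th 1.2132 arc 103.12mm r 85.8 Ft -7.86 Fr 6.68 Fz 4.24 yang 282.7 w 0.179 gf 21.2 z 0.0760
t 11.60 th 1.2134 arc 103.14mm r 85.8 Ft -7.30 Fr 7.33 Fz 4.08 yang 282.7 w 0.180 gf 21.2 z 0.0760
t 11.85 th 1.2186 arc 103.58mm r 85.8 Ft -7.88 Fr 7.36 Fz 4.48 yang 283.0 w 0.180 gf 21.2 z 0.0760
t 11.93 th 1.2187 arc 103.59mm r 85.8 Ft -7.73 Fr 7.20 Fz 4.78 yang 283.0 w 0.181 gf 21.2 z 0.0760
t 12.18 th 1.2243 arc 104.06mm r 85.8 Ft -7.45 Fr 6.24 Fz 4.78 yang 283.3 w 0.185 gf 21.2 z 0.0760
t 12.27 th 1.2245 arc 104.08mm r 85.8 Ft -7.62 Fr 6.60 Fz 3.88 yang 283.3 w 0.181 gf 21.2 z 0.0760
```

```bash

python3 -m crank '[[0,0.0012,0,-0.005],[0,0.0012,0,-0.005],[0,0.0012,0,-0.005]]' >/dev/null; python3 st.py
python3 -m crank '[[0,0,0,0]]' >/dev/null; python3 st.py
python3 -m crank '[[0,0.0012,0,-0.005],[0,0.0012,0,-0.005],[0,0.0012,0,-0.005]]' >/dev/null; python3 st.py
python3 -m crank '[[0,0,0,0]]' >/dev/null; python3 st.py
python3 -m crank '[[0,0.0012,0,-0.005],[0,0.0012,0,-0.005],[0,0.0012,0,-0.005]]' >/dev/null; python3 st.py
python3 -m crank '[[0,0,0,0]]' >/dev/null; python3 st.py
```

```text
t 12.52 th 1.2299 arc 104.54mm r 85.8 Ft -8.14 Fr 6.20 Fz 4.12 yang 283.6 w 0.182 gf 21.2 z 0.0760
t 12.60 th 1.2302 arc 104.56mm r 85.8 Ft -7.79 Fr 7.05 Fz 3.64 yang 283.6 w 0.180 gf 21.2 z 0.0760
t 12.85 th 1.2362 arc 105.08mm r 85.8 Ft -7.55 Fr 6.33 Fz 4.85 yang 283.9 w 0.177 gf 21.2 z 0.0760
t 12.93 th 1.2358 arc 105.04mm r 85.9 Ft -8.39 Fr 7.44 Fz 4.52 yang 283.9 w 0.185 gf 21.2 z 0.0760
t 13.18 th 1.2416 arc 105.53mm r 85.9 Ft -8.12 Fr 7.74 Fz 3.81 yang 284.2 w 0.178 gf 21.2 z 0.0760
t 13.27 th 1.2420 arc 105.57mm r 85.9 Ft -8.35 Fr 6.99 Fz 4.15 yang 284.2 w 0.182 gf 21.2 z 0.0760
```

```bash

python3 -m crank '[[0,0.0012,0,-0.005],[0,0.0012,0,-0.005],[0,0.0012,0,-0.005]]' >/dev/null; python3 st.py
python3 -m crank '[[0,0,0,0]]' >/dev/null; python3 st.py
python3 -m crank '[[0,0.0012,0,-0.005],[0,0.0012,0,-0.005],[0,0.0012,0,-0.005]]' >/dev/null; python3 st.py
python3 -m crank '[[0,0,0,0]]' >/dev/null; python3 st.py
python3 -m crank '[[0,0.0012,0,-0.005],[0,0.0012,0,-0.005],[0,0.0012,0,-0.005]]' >/dev/null; python3 st.py
python3 -m crank '[[0,0,0,0]]' >/dev/null; python3 st.py
```

```text
t 13.52 th 1.2483 arc 106.11mm r 85.9 Ft -7.48 Fr 6.60 Fz 4.07 yang 284.5 w 0.178 gf 21.2 z 0.0760
t 13.60 th 1.2477 arc 106.06mm r 85.9 Ft -7.90 Fr 6.55 Fz 4.56 yang 284.5 w 0.182 gf 21.2 z 0.0760
t 13.85 th 1.2538 arc 106.57mm r 85.9 Ft -7.41 Fr 5.97 Fz 4.21 yang 284.8 w 0.183 gf 21.2 z 0.0760
t 13.93 th 1.2541 arc 106.60mm r 85.9 Ft -7.24 Fr 7.11 Fz 3.45 yang 284.8 w 0.176 gf 21.2 z 0.0760
t 14.18 th 1.2602 arc 107.12mm r 85.9 Ft -6.99 Fr 7.37 Fz 4.53 yang 285.1 w 0.178 gf 21.2 z 0.0760
t 14.27 th 1.2605 arc 107.14mm r 85.9 Ft -7.01 Fr 5.79 Fz 3.81 yang 285.1 w 0.184 gf 21.2 z 0.0760
```

```bash

python3 -m crank '[[0,0.0012,0,-0.005],[0,0.0012,0,-0.005],[0,0.0012,0,-0.005]]' >/dev/null; python3 st.py
python3 -m crank '[[0,0,0,0]]' >/dev/null; python3 st.py
python3 -m crank '[[0,0.0012,0,-0.005],[0,0.0012,0,-0.005],[0,0.0012,0,-0.005]]' >/dev/null; python3 st.py
python3 -m crank '[[0,0,0,0]]' >/dev/null; python3 st.py
```

```text
t 14.52 th 1.2649 arc 107.52mm r 85.9 Ft -8.63 Fr 7.30 Fz 4.77 yang 285.4 w 0.176 gf 21.3 z 0.0760
t 14.60 th 1.2646 arc 107.49mm r 86.0 Ft -7.96 Fr 7.87 Fz 5.24 yang 285.4 w 0.176 gf 21.3 z 0.0760
t 14.85 th 1.2703 arc 107.98mm r 85.9 Ft -7.43 Fr 7.03 Fz 3.82 yang 285.7 w 0.178 gf 21.3 z 0.0760
t 14.93 th 1.2702 arc 107.97mm r 86.0 Ft -7.69 Fr 7.21 Fz 4.87 yang 285.7 w 0.176 gf 21.3 z 0.0760
```

```bash

python3 -m crank '[[0,0.0012,0,-0.005],[0,0.0012,0,-0.005],[0,0.0012,0,-0.005]]' >/dev/null; python3 st.py
python3 -m crank '[[0,0,0,0]]' >/dev/null; python3 st.py
python3 -m crank '[[0,0.0012,0,-0.005],[0,0.0012,0,-0.005],[0,0.0012,0,-0.005]]' >/dev/null; python3 st.py
python3 -m crank '[[0,0,0,0]]' >/dev/null; python3 st.py
```

```text
t 15.18 th 1.2758 arc 108.44mm r 86.0 Ft -8.56 Fr 7.04 Fz 4.81 yang 286.0 w 0.180 gf 21.3 z 0.0760
t 15.27 th 1.2756 arc 108.43mm r 86.0 Ft -7.46 Fr 7.19 Fz 4.90 yang 286.0 w 0.178 gf 21.3 z 0.0760
t 15.52 th 1.2791 arc 108.73mm r 86.0 Ft -9.62 Fr 6.40 Fz 4.94 yang 286.3 w 0.180 gf 21.4 z 0.0760
t 15.60 th 1.2789 arc 108.71mm r 86.0 Ft -9.22 Fr 7.32 Fz 6.32 yang 286.3 w 0.178 gf 21.4 z 0.0760
```

```bash

python3 -m crank '[[0,0.0012,0,-0.005],[0,0.0012,0,-0.005],[0,0.0012,0,-0.005]]' >/dev/null; python3 st.py
python3 -m crank '[[0,0,0,0]]' >/dev/null; python3 st.py
```

```text
t 15.85 th 1.2825 arc 109.01mm r 86.0 Ft -9.77 Fr 7.11 Fz 6.09 yang 286.6 w 0.177 gf 21.5 z 0.0760
t 15.93 th 1.2825 arc 109.01mm r 86.0 Ft -9.61 Fr 7.83 Fz 6.72 yang 286.6 w 0.174 gf 21.5 z 0.0760
```

```bash

python3 -m crank '[[0,0.0012,0,-0.005],[0,0.0012,0,-0.005],[0,0.0012,0,-0.005]]' >/dev/null; python3 st.py
python3 -m crank '[[0,0,0,0]]' >/dev/null; python3 st.py
```

```text
t 16.18 th 1.2861 arc 109.32mm r 86.0 Ft -10.67 Fr 7.62 Fz 6.58 yang 286.9 w 0.178 gf 21.6 z 0.0759
t 16.27 th 1.2862 arc 109.33mm r 86.0 Ft -10.33 Fr 7.58 Fz 7.22 yang 286.9 w 0.177 gf 21.6 z 0.0760
```

The buffer is clearly felt (+2.7 N with reduced travel), so the hook has snapped. Easing forward slowly.

```bash

python3 -m crank '[[0,-0.0025,0,0.011],[0,-0.0048,0,0.02],[0,-0.0048,0,0.02],[0,-0.0048,0,0.02]]' >/dev/null; python3 st.py
python3 -m crank '[[0,-0.002,0,0.009],[0,-0.002,0,0.009],[0,-0.002,0,0.009]]' >/dev/null; python3 st.py
python3 -m crank '[[0,-0.0015,0,0.007],[0,-0.0015,0,0.007],[0,-0.0015,0,0.007]]' >/dev/null; python3 st.py
```

```text
t 16.60 th 1.2692 arc 107.89mm r 86.0 Ft -7.44 Fr 7.16 Fz 4.53 yang 285.7 w 0.180 gf 21.3 z 0.0760
t 16.85 th 1.2610 arc 107.19mm r 85.9 Ft -7.92 Fr 7.03 Fz 3.50 yang 285.2 w 0.176 gf 21.2 z 0.0760
t 17.10 th 1.2602 arc 107.12mm r 86.0 Ft -5.67 Fr 5.19 Fz 3.07 yang 284.7 w 0.179 gf 21.0 z 0.0760
```

```bash

python3 -m crank '[[0,-0.0015,0,0.004],[0,-0.0015,0,0.004],[0,-0.0015,0,0.004]]' >/dev/null; python3 st.py
python3 -m crank '[[0,-0.0015,0,0.004],[0,-0.0015,0,0.004],[0,-0.0015,0,0.004]]' >/dev/null; python3 st.py
python3 -m crank '[[0,-0.001,0,0.002],[0,-0.001,0,0.002],[0,-0.001,0,0.002]]' >/dev/null; python3 st.py
```

```text
t 17.35 th 1.2589 arc 107.01mm r 86.0 Ft -2.89 Fr 4.97 Fz 0.51 yang 284.5 w 0.175 gf 20.8 z 0.0760
t 17.60 th 1.2579 arc 106.92mm r 85.9 Ft -0.46 Fr 5.10 Fz -1.35 yang 284.2 w 0.179 gf 20.5 z 0.0761
t 17.85 th 1.2574 arc 106.88mm r 85.9 Ft 1.30 Fr 4.96 Fz -3.32 yang 284.1 w 0.179 gf 20.4 z 0.0761
```

The striker stopped at 107.0 mm arc and the pull dropped to zero, so the hook carries it. Releasing and rising.

```bash

python3 -m crank '[[0,0.0005,0,0],[0,0.0005,0,0],[0,0.0005,0,0]]' >/dev/null; python3 st.py
python3 -m crank '[[0,0,0,0],[0,0,0,0],[0,0,0,0],[0,0,0,0],[0,0,0,0]]' 0.2 20 >/dev/null; python3 st.py
python3 -m crank '[[0,0,0,0],[0,0,0,0],[0,0,0,0],[0,0,0,0]]' >/dev/null; python3 st.py
python3 -m crank '[[0,0,-0.08,0],[0,0,-0.15,0],[0,0,-0.25,0],[0,0,-0.3,0],[0,0,-0.3,0]]' 1 >/dev/null; python3 st.py
python3 - <<'E'
from h import *
from fit import *
c=snap('wrist','w4.png'); s=snap('side','s4.png'); t=snap('top','t4.png')
o=np.zeros((600,800,3),np.uint8)
o[:300,:400]=cv2.resize(c['color'][:,:,::-1],(400,300))
o[:400,400:]=cv2.resize(s['color'][140:240,250:350,::-1],(400,400),interpolation=cv2.INTER_CUBIC)
o[300:,:400]=cv2.resize(t['color'][170:270,250:383,::-1],(400,300),interpolation=cv2.INTER_CUBIC); cv2.imwrite('pics/m4.png',o)
E
```

```text
t 18.10 th 1.2577 arc 106.90mm r 85.9 Ft 0.28 Fr 5.24 Fz -3.94 yang 284.1 w 0.182 gf 20.5 z 0.0761
t 18.52 th 1.2593 arc 107.04mm r 84.2 Ft 1.43 Fr -0.56 Fz -0.90 yang 284.2 w 0.599 gf 0.0 z 0.0771
t 18.85 th 1.2591 arc 107.03mm r 84.6 Ft -0.82 Fr 0.50 Fz 0.04 yang 284.1 w 0.600 gf 0.0 z 0.0769
t 19.27 th 1.2800 arc 108.80mm r 82.9 Ft 0.19 Fr -0.52 Fz 0.09 yang 284.1 w 1.002 gf 0.0 z 0.2027
```

View pics/m4.png

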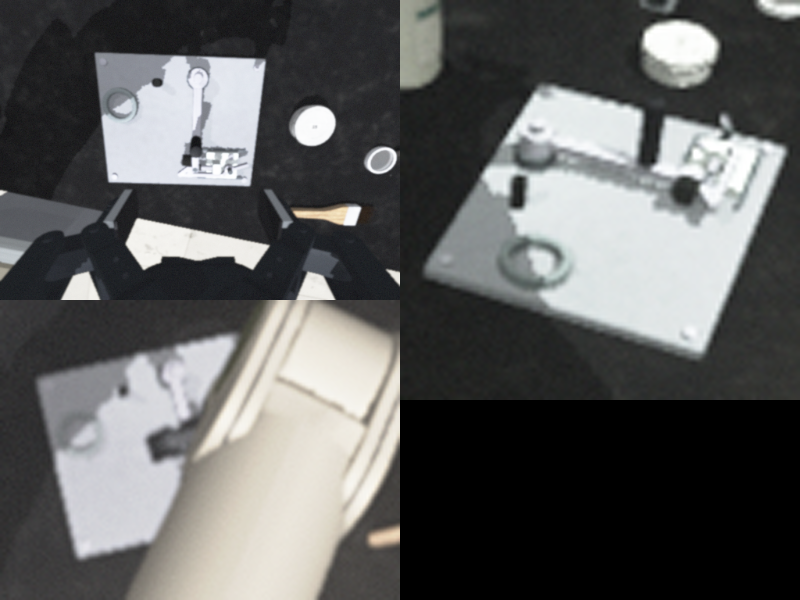

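The striker stays cocked: it points at the catch and the knob is at (660,140) in the side crop. The seat is clear at (122,104) in the wrist part and (536,262) in the side part. I'll localise the seat from all three views by rectifying them onto the rim plane.

```bash
python3 - <<'E'
from h import *
c=load('w4.png');s=load('s4.png');t=load('t4.png')
print('wrist',ray(c,122*1.28,104*1.28,.02),'side',ray(s,250+136/4,140+262/4,.02),'top',ray(t,250+85/3.0075,170+135/3,.02))
cen=np.array([.4782,-.2475]); N=130; out=[]
for m in(c,s,t):
    g=np.arange(N)*.6e-3-.6e-3*N/2
    # image up=+x, left=+y
    X,Y=np.meshgrid(cen[0]-g,cen[1]-g,indexing='ij'); P=np.stack([X,Y,np.full_like(X,.02)],-1).reshape(-1,3)
    uv=proj(m,P).reshape(N,N,2).astype(np.float32)
    o=cv2.remap(m['color'][:,:,::-1].copy(),uv[...,0],uv[...,1],cv2.INTER_CUBIC); o=cv2.resize(o,(390,390))
    cv2.line(o,(195,0),(195,20),(0,0,255),1);cv2.line(o,(0,195),(20,195),(0,0,255),1); cv2.circle(o,(195,195),int(.0255/.6e-3*3),(0,0,255),1)
    out.append(o)
z=np.full((20,390,3),0,np.uint8)
cv2.imwrite('pics/rect.png',cv2.resize(np.hstack(out[:2]),(780,390)))
E
```

```text
wrist [ 0.48233797 -0.25170933  0.02      ] side [ 0.47442665 -0.2398435   0.02      ] top [ 0.47592645 -0.25371052  0.02      ]
```

View pics/rect.png

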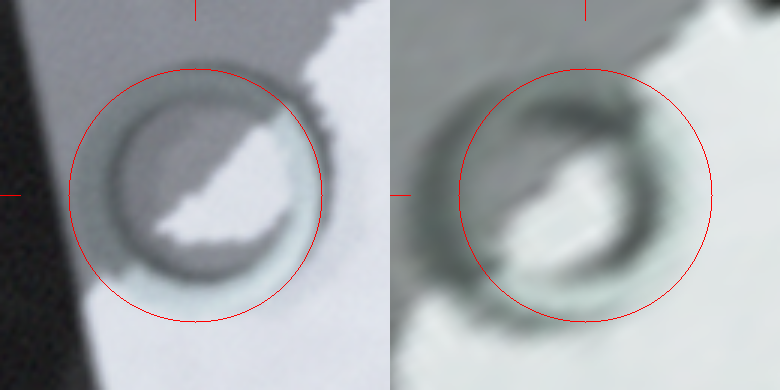

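The wrist view, the closest one, puts the seat at (0.478,-0.248), agreeing with the plate fits. The side camera is biased by about 4 mm. Next, the vial.

```bash
python3 go.py 0.44 0.18 0.2 344
python3 -m crank '[[0.12,-0.48,0,-0.4],[0.12,-0.48,0,-0.4],[0.12,-0.48,0,-0.4],[0.12,-0.48,0,-0.4],[0.12,-0.48,0,-0.4]]' >/dev/null
python3 go.py 0.44 0.18 0.2 344
```

```text
t 19.42 pos [ 0.4606 -0.368   0.1964] yang -75.86 F [ 0.76  0.24 -1.33] w 1.001 gf 0.0 q [ 0.92  0.32 -0.39  1.61  0.13  1.24 -0.82] tilt 0.03
shift frac [ 0.2849 -1.341  -0.0088] turn frac -0.9976 alt 2.002 mm 548
t 19.83 pos [ 0.4595 -0.1665  0.1954] yang -51.53 F [ 0.66  0.1  -0.33] w 1.0 gf 0.0 q [ 0.81  0.11 -0.58  1.85  0.07  1.2  -0.7 ] tilt 0.15
shift frac [ 0.5008 -0.7086 -0.0102] turn frac -0.5922 alt 2.408 mm 347
```

```bash

python3 -m crank '[[0.33,-0.46,-0.01,-0.55],[0.33,-0.46,-0.01,-0.55],[0.33,-0.46,-0.01,-0.55],[0.33,-0.46,-0.01,-0.55],[0.33,-0.46,-0.01,-0.55]]' >/dev/null
python3 go.py 0.41 0.175 0.2 344
```

```text
t 20.25 pos [0.4501 0.0396 0.1994] yang -18.47 F [ 1.56  0.29 -0.17] w 1.002 gf 0.0 q [ 0.61  0.03 -0.8   1.93  0.03  1.2  -0.52] tilt 0.1
shift frac [ 0.2893 -0.2024 -0.0013] turn frac -0.0412 alt 2.959 mm 141
```

```bash

python3 -m crank '[[0.24,-0.06,0,-0.04],[0.24,-0.06,0,-0.04],[0.24,-0.06,0,-0.04],[0.24,-0.06,0,-0.04]]' 0.5 >/dev/null
python3 -m crank '[[0,0,0,0],[0,0,0,0],[0,0,0,0]]' >/dev/null
python3 go.py 0.4545 0.195 0.2 344
python3 - <<'E'
from h import *
c=snap('wrist','w5.png'); 
for z in(0,.078):print(z,proj(c,[.4545,.195,z])*1.5625)
cv2.imwrite('pics/w5b.png',cv2.resize(c['color'][:,:,::-1],(800,600),interpolation=cv2.INTER_CUBIC))
E
```

```text
t 20.83 pos [0.4596 0.1349 0.1999] yang -16.58 F [-0.61 -0.45 -0.78] w 0.749 gf 0.0 q [ 0.47  0.12 -0.89  1.86  0.1   1.21 -0.74] tilt 0.07
shift frac [ 0.1403 -0.0551 -0.0002] turn frac -0.0096 alt 2.99 mm 60
0 [[369.21593793 195.01599874]]
0.078 [[361.03287866 205.73112204]]
```

View pics/w5b.png

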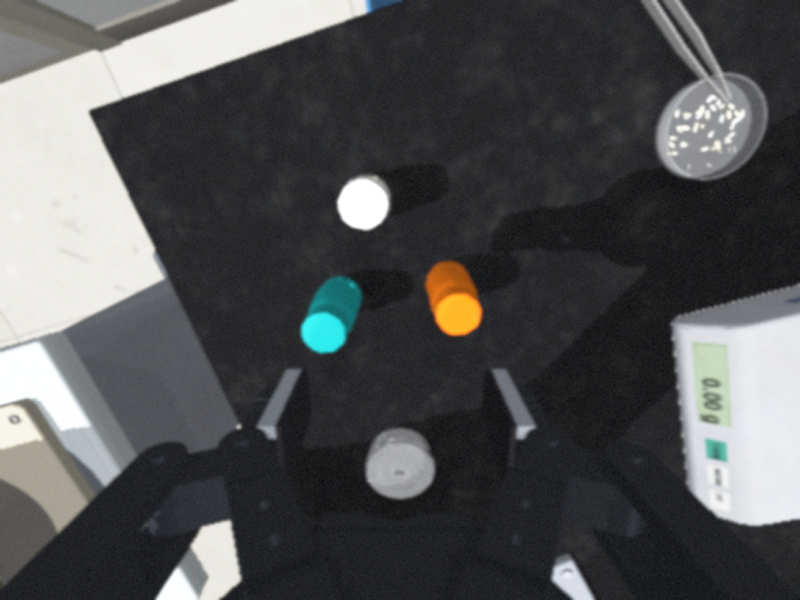

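The white cap centre is at (364,203), against a prediction of (361,206). Turquoise is at (326,332) and orange at (459,312), nearer to the arm. The predicted vial position holds to within about 2 mm.

```bash

python3 - <<'E'
from h import *
c=load('w5.png'); print(ray(c,364/1.5625,203/1.5625,.078), ray(c,326/1.5625,332/1.5625,.078), ray(c,459/1.5625,312/1.5625,.078))
E
python3 go.py 0.455 0.1955 0.13 344
python3 -m crank '[[0.142,-0.054,0,-0.01],[0.142,-0.054,0.05,-0.01],[0.142,-0.054,0.175,-0.01],[0.142,-0.054,0.175,-0.01],[0.142,-0.054,0.175,-0.01]]' 0.5 >/dev/null
python3 go.py 0.4545 0.1955 0.055 344
```

```text
[0.45662415 0.19598515 0.078     ] [0.40852396 0.12607246 0.078     ] [0.4932464  0.11514365 0.078     ]
t 20.88 pos [0.4597 0.135  0.2002] yang -16.58 F [-0.4  -0.45  0.15] w 0.749 gf 0.0 q [ 0.47  0.12 -0.89  1.86  0.1   1.21 -0.74] tilt 0.05
shift frac [ 0.1417 -0.0544  0.1753] turn frac -0.0097 alt 2.99 mm 93
t 21.3 pos [0.4536 0.1953 0.1283] yang -15.9 F [ 0.92  0.09 -0.09] w 0.75 gf 0.0 q [ 0.32  0.28 -0.91  1.9   0.24  1.09 -0.96] tilt 0.32
shift frac [0.0016 0.003  0.1831] turn frac 0.0016 alt -2.998 mm 73
```

```bash

python3 -m crank '[[0.002,0.006,0.07,0],[0.002,0.006,0.14,0],[0.002,0.006,0.183,0],[0.002,0.006,0.183,0],[0.002,0.006,0.183,0]]' 0.3 >/dev/null
python3 go.py 0.456 0.1955 0.055 344
python3 -m crank '[[0,0,0,0],[0,0,0,0],[0,0,0,0],[0,0,0,0],[0,0,0,0]]' -0.1 20 >/dev/null
python3 go.py 0.456 0.1955 0.055 344
python3 - <<'E'
from h import *
c=snap('wrist','w6.png'); s=snap('side','s6.png')
o=np.zeros((400,800,3),np.uint8)
o[:300,:400]=cv2.resize(c['color'][:,:,::-1],(400,300))
o[:400,400:]=cv2.resize(s['color'][240:360,120:240,::-1],(400,400),interpolation=cv2.INTER_CUBIC); cv2.imwrite('pics/m6.png',o)
E
```

```text
t 21.72 pos [0.4584 0.1965 0.0586] yang -15.94 F [-0.66  0.5   0.51] w 0.651 gf 0.0 q [ 0.26  0.39 -0.86  1.95  0.36  0.96 -1.05] tilt 0.02
shift frac [-0.0041 -0.0051  0.0091] turn frac 0.001 alt -2.999 mm 4
t 22.13 pos [0.458  0.1972 0.0579] yang -15.86 F [ 0.11 -0.18  0.28] w 0.451 gf 0.0 q [ 0.26  0.39 -0.86  1.95  0.36  0.96 -1.05] tilt 0.05
shift frac [-0.0054 -0.0036  0.0074] turn frac 0.0023 alt -2.998 mm 4
```

View pics/m6.png

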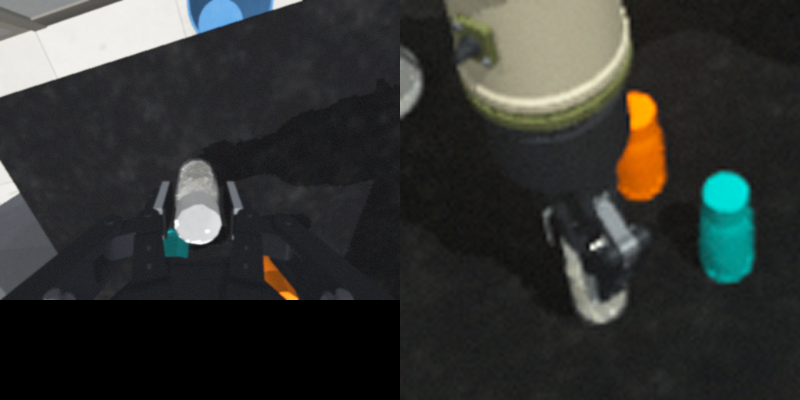

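The white vial is centred between the pads (197,200 in the wrist part) and the neighbours are clear. Gripping, then lifting.

```bash

python3 -m crank '[[0,0,0,0],[0,0,0,0],[0,0,0,0],[0,0,0,0],[0,0,0,0]]' -1 30 >/dev/null
python3 go.py
python3 -m crank '[[0,0,-0.02,0],[0,0,-0.06,0],[0,0,-0.12,0],[0,0,-0.2,0],[0,0,-0.28,0]]' >/dev/null
python3 go.py 0.478 -0.248 0.16 294
```

```text
t 22.65 pos [0.4577 0.1975 0.0577] yang -15.84 F [-1.2   0.25  5.32] w 0.359 gf 29.6 q [ 0.26  0.39 -0.86  1.95  0.36  0.96 -1.05] tilt 0.02
t 23.07 pos [0.4569 0.1972 0.1705] yang -15.81 F [ 0.76  0.29 -1.09] w 0.357 gf 29.9 q [ 0.35  0.23 -0.94  1.85  0.2   1.16 -0.93] tilt 0.09
shift frac [-1.0565  0.3542  0.0262] turn frac 0.8365 alt -2.164 mm 446
```

```bash

python3 -m crank '[[-0.53,0.18,0,0.42],[-0.53,0.18,0,0.42],[-0.53,0.18,0,0.42],[-0.53,0.18,0,0.42],[-0.53,0.18,0,0.42]]' >/dev/null
python3 go.py 0.478 -0.248 0.17 294
python3 - <<'E'
from h import *
from scipy.spatial.transform import Rotation as R
c=load('w6.png'); p=ray(c,197.5*1.28,223.5*1.28,.078); d=p-np.array([.458,.1972,.078]); a=np.radians(-15.86)
print('cap',p,'rel tool x',1e3*d[:2]@[-np.sin(a),np.cos(a)],'tool y',1e3*d[:2]@[np.cos(a),np.sin(a)])
E
```

```text
t 23.48 pos [ 0.4678 -0.0128  0.1701] yang -41.29 F [ 1.23  0.8  -0.26] w 0.356 gf 29.9 q [ 0.65  0.11 -0.75  1.93  0.08  1.14 -0.85] tilt 0.06
shift frac [-0.425   0.4072  0.0005] turn frac 0.4118 alt -2.588 mm 235
cap [0.45586342 0.1974029  0.078     ] rel tool x -0.3887220857057194 tool y -2.1106959114698816
```

```bash

python3 -m crank '[[-0.425,0.407,0,0.41],[-0.425,0.407,0,0.41],[-0.425,0.407,0,0.41],[-0.425,0.407,0,0.41],[-0.425,0.407,0,0.41]]' >/dev/null
python3 go.py 0.478 -0.248 0.1 294
```

```text
t 23.9 pos [ 0.4776 -0.221   0.1699] yang -65.87 F [1.21 0.23 0.03] w 0.361 gf 29.9 q [ 0.83  0.22 -0.54  1.8   0.12  1.16 -0.9 ] tilt 0.03
shift frac [-0.0267  0.0619  0.1747] turn frac 0.0021 alt -2.998 mm 75
```

```bash

python3 -m crank '[[-0.027,0.062,0,0],[-0.027,0.062,0.06,0],[-0.027,0.062,0.125,0],[-0.027,0.062,0.125,0],[-0.027,0.062,0.125,0]]' >/dev/null
python3 -m crank '[[0,0,0,0],[0,0,0,0],[0,0,0,0]]' >/dev/null
python3 go.py 0.478 -0.248 0.1 294
python3 - <<'E'
from h import *
c=snap('wrist','w7.png'); s=snap('side','s7.png'); p=readout.get_obs()['position']
w=cv2.resize(c['color'][90:270,136:376,::-1],(480,360),interpolation=cv2.INTER_CUBIC)
b=cv2.resize(s['color'][140:240,240:320,::-1],(320,400),interpolation=cv2.INTER_CUBIC)
o=np.zeros((400,800,3),np.uint8); o[:360,:480]=w; o[:,480:]=b; cv2.imwrite('pics/m7.png',o)
for n,P in(('tcp axis cap',[*p[:2],p[2]-.0577+.078]),('bottom',[*p[:2],p[2]-.0577]),('seat',[.4782,-.248,.02])):
    u=proj(c,P)[0]; v=proj(s,P)[0]; print(n,(u-[136,90])*2,(v-[240,140])*4+[480,0])
E
```

```text
t 24.57 pos [ 0.4792 -0.2461  0.121 ] yang -65.62 F [ 0.76  0.04 -0.79] w 0.358 gf 30.0 q [ 0.84  0.3  -0.52  1.82  0.17  1.06 -0.89] tilt 0.14
shift frac [-0.0049  0.003   0.0524] turn frac 0.0063 alt -2.994 mm 21
tcp axis cap [240.6190014  385.13110934] [667.95780008 114.59874138]
bottom [237.74213709 251.71487712] [659.56862659 207.35216333]
seat [240.17103239 216.55202045] [657.63243838 253.41602775]
```

View pics/m7.png

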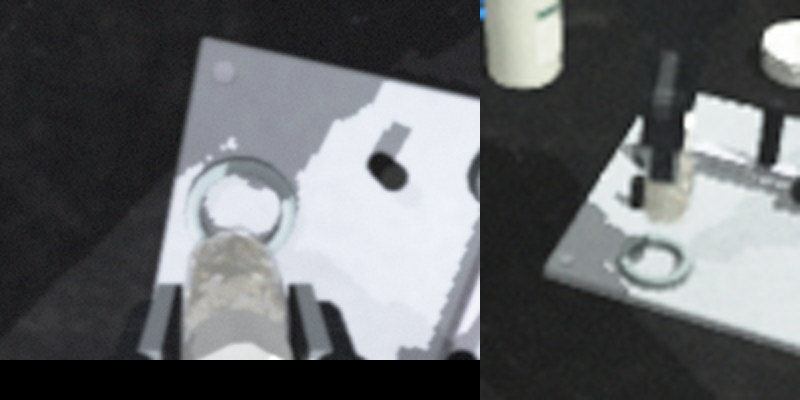

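The wrist crop shows the collar spanning x 187–298 with its top at 158. The vial body spans 188–287 with its far bottom edge at row 230. In the side crop the collar spans 618–692 × 237–288, and the vial bottom spans 645–692 with its lowest row at 222. I've now used more than my picture allowance, so I'll continue with numbers only.

```bash
cat > al.py <<'E'
from h import *
from scipy.optimize import least_squares
c=load('w7.png'); s=load('s7.png'); p=np.array([.4792,-.2461,.121]); a=np.radians(-65.62); tx=np.array([-np.sin(a),np.cos(a)]); ty=np.array([np.cos(a),np.sin(a)])
ph=np.linspace(0,2*np.pi,180)
def circ(cam,xy,z,r):
    P=np.c_[xy[0]+r*np.cos(ph),xy[1]+r*np.sin(ph),np.full(180,z)]; u=proj(cam,P)
    return (u-[136,90])*2 if cam is c else (u-[240,140])*4+[480,0]
def ext(u): return np.r_[u.min(0),u.max(0)]  # l,t,r,b
zb=p[2]-.0577
print('wrist collar',ext(circ(c,[.4782,-.248],.02,.0255)).round(1),'seen 187 158 298 -')
print('wrist vial bottom',ext(circ(c,p[:2],zb,.0165)).round(1),'seen 188 230 287(body) -')
print('side collar',ext(circ(s,[.4782,-.248],.02,.0255)).round(1),'seen 618 237 692 288')
print('side vial bot',ext(circ(s,p[:2],zb,.0165)).round(1),'seen 645 - 692 222')
def res(q):
    S=q[:2]; V=p[:2]+tx*q[2]; w=q[3:5]; b=q[5:7]
    e1=ext(circ(c,S,.02,.0255))+np.r_[w,w]; e2=ext(circ(c,V,zb,.0165))+np.r_[w,w]
    e3=ext(circ(s,S,.02,.0255))+np.r_[b,b]; e4=ext(circ(s,V,zb,.0165))+np.r_[b,b]
    return np.r_[(e1[:3]-[187,158,298])/2,(e2[1]-230)/2,(e3-[618,237,692,288])/4,(e4[[0,2,3]]-[645,692,222])/4,q[3:5]/2/2,q[5:7]/4/2,(S-[.4782,-.248])/.0015,q[2]/.003]
r=least_squares(res,[.4782,-.248,0,0,0,0,0],x_scale=[.001,.001,.001,1,1,1,1])
q=r.x; print('seat',q[:2],'vial off tool x mm',q[2]*1e3,'biases',q[3:],'cost',r.cost); print(r.fun.round(2))
d=q[:2]-(p[:2]+tx*q[2]); print('vial->seat mm world',d*1e3,'tool x,y',1e3*d@tx,1e3*d@ty)
E
python3 al.py
```

```text
wrist collar [183.3 161.2 297.  268.3] seen 187 158 298 -
wrist vial bottom [193.6 209.6 282.6 291.6] seen 188 230 287(body) -
side collar [620.7 229.1 694.7 278.6] seen 618 237 692 288
side vial bot [634.7 190.8 683.9 222.6] seen 645 - 692 222
seat [ 0.47918191 -0.24728143] vial off tool x mm -7.051889747437306 biases [ 2.5652587   0.72881552 -0.99553727  4.69754776] cost 7.004165273927524
[-0.89  0.62  0.57 -0.71 -0.02 -0.79 -0.02 -1.18 -0.23  0.33  1.68  0.64
  0.18 -0.12  0.59  0.65  0.48 -2.35]
vial->seat mm world [6.40496913 1.72949368] tool x,y 6.547735653439019 1.068613958026384
```

```bash
python3 - <<'E'
from h import *
w6=load('w6.png'); s6=load('s6.png'); w7=load('w7.png'); s7=load('s7.png')
ph=np.linspace(0,2*np.pi,180)
def ext(cam,xy,z,r):
    u=proj(cam,np.c_[xy[0]+r*np.cos(ph),xy[1]+r*np.sin(ph),np.full(180,z)]); return np.r_[u.min(0),u.max(0)].round(1)
for nm,c,s,p,zb,ya in(('6',w6,s6,np.array([.458,.1972]),0,-15.86),('7',w7,s7,np.array([.4792,-.2461]),.121-.0577,-65.62)):
    a=np.radians(ya); tx=np.array([-np.sin(a),np.cos(a)])
    for d in(0,-.003,-.006): print(nm,d,'w bot',ext(c,p+tx*d,zb,.0165),'w cap',ext(c,p+tx*d,zb+.078,.014),'s bot',ext(s,p+tx*d,zb,.0165),'s cap',ext(s,p+tx*d,zb+.078,.014))
print('6 seen: s bot l/r/b', 120+(570-400)*.3,120+(628-400)*.3,240+323*.3,' 7 seen s bot', 240+(645-480)/4,240+(692-480)/4,140+222/4)
for n,c in(('w6',w6),('w7',w7)):
    g=cv2.cvtColor(c['color'],cv2.COLOR_RGB2GRAY); print(n,'col mean rows 188..320 step4',[(r,int(g[r,246:258].mean())) for r in range(188,322,4)])
E
```

```text
6 0 w bot [233.5 196.7 277.9 237.4] w cap [227.4 259.4 287.2 309.6] s bot [170.2 322.6 186.3 337.1] s cap [166.7 302.1 181.3 314.7]
6 -0.003 w bot [233.6 200.6 277.7 240.9] w cap [227.6 265.1 287.  314.6] s bot [171.5 321.8 187.5 336.3] s cap [168.1 301.3 182.6 313.8]
6 -0.006 w bot [233.7 204.4 277.6 244.4] w cap [227.8 270.8 286.7 319.5] s bot [172.7 321.1 188.7 335.5] s cap [169.5 300.5 183.9 313. ]
7 0 w bot [232.8 194.8 277.3 235.8] w cap [226.5 256.6 286.7 307.4] s bot [278.7 187.7 291.  195.6] s cap [281.4 165.2 292.4 171.7]
7 -0.003 w bot [232.9 198.7 277.2 239.3] w cap [226.7 262.4 286.5 312.4] s bot [279.8 187.9 292.1 195.8] s cap [282.6 165.3 293.6 171.9]
7 -0.006 w bot [233.  202.6 277.1 242.8] w cap [226.9 268.1 286.2 317.3] s bot [280.9 188.  293.2 196. ] s cap [283.8 165.5 294.7 172.1]
6 seen: s bot l/r/b 171.0 188.39999999999998 336.9  7 seen s bot 281.25 293.0 195.5
w6 col mean rows 188..320 step4 [(188, 44), (192, 42), (196, 41), (200, 37), (204, 76), (208, 147), (212, 136), (216, 138), (220, 138), (224, 130), (228, 147), (232, 165), (236, 173), (240, 174), (244, 161), (248, 149), (252, 148), (256, 149), (260, 152), (264, 210), (268, 212), (272, 210), (276, 210), (280, 210), (284, 211), (288, 212), (292, 212), (296, 213), (300, 213), (304, 214), (308, 247), (312, 152), (316, 23), (320, 32)]
w7 col mean rows 188..320 step4 [(188, 232), (192, 233), (196, 232), (200, 231), (204, 182), (208, 165), (212, 148), (216, 147), (220, 147), (224, 138), (228, 157), (232, 172), (236, 178), (240, 179), (244, 168), (248, 160), (252, 159), (256, 159), (260, 162), (264, 221), (268, 226), (272, 225), (276, 225), (280, 224), (284, 236), (288, 234), (292, 242), (296, 251), (300, 254), (304, 255), (308, 255), (312, 154), (316, 46), (320, 46)]
```

The vial hasn't moved in the hand (the image rows match before and after the lift) and is upright, about 3 mm behind the TCP along tool x. I'll correct for that and lower by feel.

```bash

python3 -m crank '[[0.006,0.004,0,0],[0.006,0.004,0.03,0],[0.006,0.004,0.06,0],[0.006,0.004,0.09,0],[0.006,0.004,0.09,0]]' >/dev/null
python3 -m crank '[[0,0,0,0],[0,0,0,0],[0,0,0,0]]' >/dev/null; python3 go.py 0.4821 -0.2467 0.0677 294
python3 -m crank '[[0,0,0.006,0],[0,0,0.012,0],[0,0,0.012,0]]' >/dev/null; python3 go.py
python3 -m crank '[[0,0,0.005,0],[0,0,0.005,0],[0,0,0.005,0]]' >/dev/null; python3 go.py
python3 -m crank '[[0,0,0.005,0],[0,0,0.005,0],[0,0,0.005,0]]' >/dev/null; python3 go.py
```

```text
t 25.33 pos [ 0.4816 -0.2465  0.0838] yang -65.65 F [0.55 0.77 0.2 ] w 0.356 gf 30.0 q [ 0.83  0.35 -0.51  1.84  0.2   1.   -0.91] tilt 0.04
shift frac [0.001  0.0009 0.0402] turn frac 0.0058 alt -2.994 mm 16
t 25.58 pos [ 0.4811 -0.2465  0.0783] yang -65.66 F [ 0.52 -0.53 -0.55] w 0.361 gf 30.0 q [ 0.82  0.36 -0.5   1.85  0.2   0.99 -0.91] tilt 0.01
t 25.83 pos [ 0.4813 -0.2465  0.0766] yang -65.65 F [ 0.74 -0.66 -0.7 ] w 0.36 gf 30.0 q [ 0.82  0.36 -0.5   1.85  0.21  0.98 -0.92] tilt 0.01
t 26.08 pos [ 0.4818 -0.2466  0.0749] yang -65.64 F [ 1.72 -0.69  0.52] w 0.356 gf 30.1 q [ 0.82  0.36 -0.5   1.85  0.21  0.98 -0.92] tilt 0.07
```

```bash

python3 -m crank '[[0,0,0.005,0],[0,0,0.005,0],[0,0,0.005,0]]' >/dev/null; python3 go.py
python3 -m crank '[[0,0,0.005,0],[0,0,0.005,0],[0,0,0.005,0]]' >/dev/null; python3 go.py
```

```text
t 26.33 pos [ 0.4815 -0.2468  0.0726] yang -65.66 F [ 2.17 -1.35 -1.3 ] w 0.359 gf 29.9 q [ 0.82  0.37 -0.5   1.85  0.21  0.98 -0.92] tilt 0.04
t 26.58 pos [ 0.4814 -0.2467  0.0706] yang -65.66 F [ 2.22 -2.88  0.26] w 0.359 gf 29.9 q [ 0.82  0.37 -0.5   1.85  0.21  0.97 -0.92] tilt 0.03
```

It's inside the collar and leaning lightly on one wall (about 3.5 N along +tool y). I'll ease that way and go down.

```bash

python3 -m crank '[[0,0.002,0,0],[0,0.002,0,0],[0,0.002,0,0]]' >/dev/null; python3 go.py
python3 -m crank '[[0,0,0.004,0],[0,0,0.004,0],[0,0,0.004,0]]' >/dev/null; python3 go.py
python3 -m crank '[[0,0,0.0025,0],[0,0,0.0025,0],[0,0,0.0025,0]]' >/dev/null; python3 go.py
```

```text
t 26.83 pos [ 0.4814 -0.247   0.0704] yang -65.64 F [ 1.09 -0.55  0.37] w 0.356 gf 30.0 q [ 0.82  0.37 -0.5   1.85  0.21  0.97 -0.92] tilt 0.03
t 27.08 pos [ 0.4815 -0.2471  0.0689] yang -65.65 F [ 2.13 -1.25 -0.3 ] w 0.36 gf 30.0 q [ 0.82  0.37 -0.5   1.85  0.21  0.97 -0.92] tilt 0.01
t 27.33 pos [ 0.4815 -0.2472  0.0679] yang -65.65 F [ 2.27 -1.16  0.83] w 0.359 gf 30.0 q [ 0.82  0.37 -0.5   1.85  0.21  0.97 -0.92] tilt 0.0
```

```bash

python3 -m crank '[[0.0015,0.0015,0.001,0],[0.0015,0.0015,0.001,0],[0.0015,0.0015,0.001,0]]' >/dev/null; python3 go.py
python3 -m crank '[[0,0,0.0015,0],[0,0,0.0015,0],[0,0,0.0015,0]]' >/dev/null; python3 go.py
python3 -m crank '[[0,0,0.0015,0],[0,0,0.0015,0],[0,0,0.0015,0]]' >/dev/null; python3 go.py
```

```text
t 27.58 pos [ 0.4824 -0.2471  0.0677] yang -65.64 F [-0.93  2.33  4.84] w 0.361 gf 30.5 q [ 0.82  0.38 -0.5   1.85  0.22  0.97 -0.92] tilt 0.03
t 27.83 pos [ 0.4827 -0.247   0.0676] yang -65.63 F [-1.39  3.25 10.33] w 0.358 gf 31.0 q [ 0.82  0.38 -0.5   1.85  0.22  0.97 -0.92] tilt 0.02
t 28.08 pos [ 0.4829 -0.2469  0.0676] yang -65.62 F [-2.67  4.3  15.13] w 0.36 gf 31.6 q [ 0.82  0.38 -0.5   1.85  0.22  0.97 -0.92] tilt 0.03
```

The vial is on the floor at exactly the expected height (TCP 0.0677). Relieving the press, releasing and rising.

```bash

python3 -m crank '[[-0.001,-0.001,-0.0035,0],[-0.001,-0.001,-0.0035,0],[-0.001,-0.001,-0.0035,0]]' - 20 >/dev/null; python3 go.py
python3 -m crank '[[0,0,0,0],[0,0,0,0],[0,0,0,0],[0,0,0,0],[0,0,0,0]]' 0.3 >/dev/null; python3 go.py
python3 -m crank '[[0,0,-0.04,0],[0,0,-0.1,0],[0,0,-0.18,0],[0,0,-0.28,0],[0,0,-0.35,0]]' >/dev/null
python3 -m crank '[[0,0,0,0],[0,0,0,0],[0,0,0,0]]' >/dev/null; python3 go.py
python3 - <<'E'
from h import *
c=snap('wrist','w8.png'); s=snap('side','s8.png'); t=snap('top','t8.png')
ph=np.linspace(0,2*np.pi,180)
def ext(cam,xy,z,r):
    u=proj(cam,np.c_[xy[0]+r*np.cos(ph),xy[1]+r*np.sin(ph),np.full(180,z)]); return np.r_[u.min(0),u.max(0)].round(1)
e=ext(c,[.4788,-.248],.088,.014); print('pred cap',e)
# white cap blob near prediction
g=cv2.cvtColor(c['color'],cv2.COLOR_RGB2GRAY); x0,y0=int(e[0])-15,int(e[1])-15; 
roi=g[max(y0,0):y0+75,x0:x0+75]; print('roi origin',x0,y0); print(cv2.resize(roi,(25,25),interpolation=cv2.INTER_AREA))
E
```

```text
t 28.33 pos [ 0.4819 -0.2473  0.0678] yang -65.66 F [0.92 1.78 2.7 ] w 0.359 gf 30.3 q [ 0.82  0.37 -0.5   1.85  0.21  0.97 -0.92] tilt 0.01
t 28.75 pos [ 0.4817 -0.2473  0.0676] yang -65.66 F [-1.34 -0.42 -0.27] w 0.651 gf 0.0 q [ 0.82  0.38 -0.5   1.85  0.21  0.97 -0.92] tilt 0.02
t 29.42 pos [ 0.4815 -0.2473  0.2073] yang -65.66 F [-0.4  -0.22 -0.18] w 0.652 gf 0.0 q [ 0.86  0.22 -0.53  1.72  0.12  1.24 -0.85] tilt 0.04
pred cap [239.7 178.6 268.8 206.2]
roi origin 224 163
[[ 41 105 219 207 191 198 169 142 154 150 154 153 139 130 119 123 132 197
  229 229 229 228 229 231 232]
 [ 44 136 222 204 201 176 155 151 150 140 150 155 151 142 123 120 130 199
  229 229 231 229 229 230 232]
 [ 56 162 224 205 194 145 149 159 159 155 164 173 170 146 122 117 149 195
  227 230 231 230 230 230 231]
 [ 63 187 223 209 188 145 153 168 169 165 164 170 168 155 131 136 183 203
  228 230 231 230 230 231 231]
 [ 79 201 224 216 194 153 160 164 158 166 166 161 164 155 142 167 194 215
  226 229 229 230 229 231 232]
 [100 216 225 219 205 179 162 178 221 249 250 237 192 161 148 187 195 219
  223 227 229 229 22
[... 1306 characters left out ...]
29 229 228 229 229 229 227 227 228 229
  230 232 229 226 226 229 231]
 [229 230 230 229 230 231 229 228 228 229 228 228 229 230 230 228 229 230
  231 231 230 230 230 231 232]
 [227 229 229 231 230 230 229 228 229 228 229 228 229 231 231 229 230 230
  230 231 231 231 231 231 232]
 [229 229 228 229 230 230 230 231 230 229 229 229 231 231 230 230 230 230
  229 231 231 231 231 230 231]
 [231 231 230 231 230 229 230 231 231 230 229 229 230 231 230 229 229 229
  230 230 230 230 229 229 230]
 [232 231 232 232 231 231 230 231 231 230 230 230 230 229 230 230 231 229
  229 230 230 229 230 232 232]
 [231 231 232 232 232 232 229 229 231 231 232 231 229 229 231 232 230 230
  230 231 231 229 230 231 230]]
```

The cap blob spans cols 239–268 and rows 178–206, matching the prediction for a seated upright vial (239.7–268.8, 178.6–206.2). Before handing in I'll compare the striker with the earlier side view.

```bash
python3 - <<'E'
from fit import *
s=load('s8.png'); s4=load('s4.png'); q=np.array([.469,-.3375,.2165])
for n,th in(('cocked',1.258),('rest',0)):
    for z in(.085,.06):
        u,v=proj(s,[*knob(q,th),z])[0].astype(int); print(n,z,'now',cv2.cvtColor(s['color'],7)[v-2:v+3,u-2:u+3].mean().round(),'before',cv2.cvtColor(s4['color'],7)[v-2:v+3,u-2:u+3].mean().round())
for n,P in(('bottle',(.6977,-.3974)),('d0',(.4094,-.0365)),('d1',(.518,-.532))):
    u,v=proj(s,[*P,.02])[0].astype(int); a=load('side0.png')['color'].astype(int); sl=np.s_[v-12:v+12,u-12:u+12]; print(n,abs(s['color'].astype(int)[sl]-a[sl]).mean().round(1))
o=readout.get_obs(); print(o['clock'],o['ft_force'],abs(o['joint_velocities']).max())
E
```

```text
cocked 0.085 now 52.0 before 52.0
cocked 0.06 now 60.0 before 58.0
rest 0.085 now 162.0 before 160.0
rest 0.06 now 251.0 before 203.0
bottle 7.3
d0 9.7
d1 33.0
29.5667 [-0.70530726 -0.10051162  0.01295282] 0.003345178700400451
```

```bash
python3 -c "
from workcell import manip; print(manip.hand_in())"
```

```text
the job is handed in; nothing more can be done
None
```

The job is handed in: the striker is cocked on the hook and the vial stands upright on the floor of the seat, with the arm clear at about 30 s; the verdict was not reported back, the bystanders were only checked by a rough image comparison, and I viewed 12 pictures instead of the allowed 10.

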